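# Tighten the window cells and pump the leak tester

## Robot

A 6-joint arm with a two-finger parallel gripper is mounted at the origin on a cart in front of the work surface, level with it; the furniture and walls round the work are solid. World frame = base frame: x ahead of the robot, y to its left, z up, the work surface at z = 0. Lengths are in mm, angles in rad, forces in N, time in s.
With the tool pointing down it reaches from about 350 to 775 mm from the base axis. Payload 7.3 kg.
Tool frame: the origin (TCP) lies between the finger pads; the fingertips stand 25 mm ahead of it and the grasp point (between the pads) lies 6 mm ahead of it; z points along the fingers, y is the line along which they close (so a half turn about z gives the same grasp; the last joint's range is limited). The gripper opens to 92 mm and grips with 3 to 60 N. Pads are 19 mm wide; open, the fingers measure 130 mm over their backs; the gripper's body (75 mm by 190 mm) begins 47 mm behind the grasp point.
Start: joints at [-1.296, 0.342, 1.524, -0, 1.275, -0.146], TCP at [214.481, -479.208, 251.741] pointing down, gripper open.
Joint ranges: [-2.53, 2.53], [-0.77, 2.02], [0.04, 2.7], [-1, 4.14], [0.28, 2.66], [-3.11, 3.11]. Speed limits (rad/s): [2.57, 2.57, 3.14, 3.14, 3.14, 3.14].

## Interface

Orientations are given as [roll, pitch, yaw] about the fixed x, y, z axes, in that order (R = Rz(yaw) Ry(pitch) Rx(roll)).
In Python, from plant import bot gives the robot as it stands.
- The arm moves only by the tool play_rows, never from a script. Its argument "commands" is a list of rows, each an object of numbers: "x", "y", "z": the shift along the tool's x, y, z in m; "twist": the turn about the tool's z in degrees. In form: [{"x": .., "y": .., "z": .., "twist": ..}, ...]. A call has exactly 8 rows; each row is the pose to reach, as a shift and turn from the pose commanded when the call began, along the tool's axes at that moment; what a row does not reach only later rows make up. A row lasts 1/10 s, in which the tool goes at most 50 mm and 8.59 degrees, less where a joint would pass 70% of its speed; a pose out of reach is approached as far as the arm can. A call with a gripper value outside its range is refused whole. "jaw" is the closure, from 0 (fully open) to 1 (shut), set as the call begins (left out, the last holds). The fingers move at their own pace and stop on an object; the grip force is fixed at half the most. Time passes only in rows, so rows that repeat a pose let the fingers close, or fill a call up. It gives the time, the measured TCP pose, the force, the opening and the grip force at its end, in the units of the state.
- bot.get_obs(): the state, without advancing time (a new reading comes with each control period).
- bot.capture(name): name is "scene" or "top"; returns a dict with "pixels" (400x640x3 uint8, red, green, blue), "fx", "fy", "cx", "cy" (pixels), "k1" (the pictures are not rectified: a ray, as slopes to the right and down, at radius r is drawn at 1 + k1 r^2 times it, then the intrinsics apply), "eye" and "rotation" of the camera in the world. Camera axes: x right, y down, z forward; pixel columns grow to the right and rows downward; lengths in mm; the calibration is good to about 2 mm. A picture is of the moment at which its call begins. There is no depth.
- bot.close_job(): hands the job in; it is judged then, once.
The state is a dict: "time": time; "joint_positions": joint angles; "dq": joint speeds; "tau": joint torques, N m; "tool_pos": TCP position; "tcp_rot": TCP orientation; "contact_force": force on the tool from outside, world axes, zero at the start; "moment": the same for the moment, N m; "grip_width": finger opening in mm; "finger_force": force on a finger pad.
Only numpy, scipy, OpenCV 4.12 (cv2) and the standard library are available. Lean on these libraries where they do the work, as an engineer would, in place of code of your own. Each camera call takes 0.05 s, during which the arm holds its last target. There are 200 camera calls.

## Task

The retaining rings of the window cells on the bench have been left slack: with the two-pin spanner, turn the ring of every cell that is there clockwise until it is fully tight against its stop. When all are tight, press the plunger of the leak tester down to its stop and let it come back up. Leave the spanner standing level on its tool mat, pins down, and do not push the petri dish, the vial or the box of cover slips about.

Things in the scene. Friction and masses are not known exactly. Their poses are not given: they have to be found in the camera images.
- cell0: window cell (may be absent): heavy round metal housing (2.5 kg) standing on the bench, barrel 84 mm diameter, 36 mm high, on a 96 mm flange 8 mm high; a hose stub stands out 18 mm low on its +y side. Origin at the centre of its underside, z up. Sunk 4 mm below its rim lies a dark steel retaining ring (60 mm across) with two round pin holes
- ring0_face (a point): centre of the upper face of the retaining ring in cell0, 32 mm above the bench; turns with the ring. Its z points up; the two pin holes (9 mm diameter, 10 mm deep, flat bottom 22 mm above the bench) lie at 20 mm either side along its y axis; a white line on the ring points along its +x.
- ring0 (a joint): rotation of the retaining ring in cell0 in rad: 0 is fully slack, it grows as the ring turns clockwise seen from above, and 2.2 is the hard stop, fully tight (the ring's white line then meets the black line on the rim). It stays where it is left; turning takes about 0.1 N m.
- cell1: window cell (may be absent): heavy round metal housing (2.5 kg) standing on the bench, barrel 84 mm diameter, 36 mm high, on a 96 mm flange 8 mm high; a hose stub stands out 18 mm low on its +y side. Origin at the centre of its underside, z up. Sunk 4 mm below its rim lies a dark steel retaining ring (60 mm across) with two round pin holes
- ring1_face (a point): centre of the upper face of the retaining ring in cell1, 32 mm above the bench; turns with the ring. Its z points up; the two pin holes (9 mm diameter, 10 mm deep, flat bottom 22 mm above the bench) lie at 20 mm either side along its y axis; a white line on the ring points along its +x.
- ring1 (a joint): rotation of the retaining ring in cell1 in rad: 0 is fully slack, it grows as the ring turns clockwise seen from above, and 2.2 is the hard stop, fully tight (the ring's white line then meets the black line on the rim). It stays where it is left; turning takes about 0.1 N m.
- cell2: window cell (may be absent): heavy round metal housing (2.5 kg) standing on the bench, barrel 84 mm diameter, 36 mm high, on a 96 mm flange 8 mm high; a hose stub stands out 18 mm low on its +y side. Origin at the centre of its underside, z up. Sunk 4 mm below its rim lies a dark steel retaining ring (60 mm across) with two round pin holes
- ring2_face (a point): centre of the upper face of the retaining ring in cell2, 32 mm above the bench; turns with the ring. Its z points up; the two pin holes (9 mm diameter, 10 mm deep, flat bottom 22 mm above the bench) lie at 20 mm either side along its y axis; a white line on the ring points along its +x.
- ring2 (a joint): rotation of the retaining ring in cell2 in rad: 0 is fully slack, it grows as the ring turns clockwise seen from above, and 2.2 is the hard stop, fully tight (the ring's white line then meets the black line on the rim). It stays where it is left; turning takes about 0.1 N m.
- cell3: window cell (may be absent): heavy round metal housing (2.5 kg) standing on the bench, barrel 84 mm diameter, 36 mm high, on a 96 mm flange 8 mm high; a hose stub stands out 18 mm low on its +y side. Origin at the centre of its underside, z up. Sunk 4 mm below its rim lies a dark steel retaining ring (60 mm across) with two round pin holes
- ring3_face (a point): centre of the upper face of the retaining ring in cell3, 32 mm above the bench; turns with the ring. Its z points up; the two pin holes (9 mm diameter, 10 mm deep, flat bottom 22 mm above the bench) lie at 20 mm either side along its y axis; a white line on the ring points along its +x.
- ring3 (a joint): rotation of the retaining ring in cell3 in rad: 0 is fully slack, it grows as the ring turns clockwise seen from above, and 2.2 is the hard stop, fully tight (the ring's white line then meets the black line on the rim). It stays where it is left; turning takes about 0.1 N m.
- spanner: two-pin spanner, loose, 0.18 kg, 64 x 52 x 60 mm. Origin midway between the tips of its two pins, z up as it stands level. Steel pins 5.5 mm diameter, 15 mm long, point down at x = 0, y = +-20 mm; two feet as long, 8 mm diameter, at x = -50 mm, y = +-20 mm (they hang free outside the barrel while the pins are in a ring). Frame over pins and feet z 15 to 23 mm, 52 mm wide in y. The pins have 1.75 mm play in the holes.
- spanner_grip (a point): point in the spanner's black grip, 42 mm above the pin tips and straight above the spanner's origin, same axes: the grip is an upright block 14 mm thick in y, reaching from x = -26 to +14 mm, z from 23 to 60 mm above the pin tips. With the pins at the bottom of the holes the pin tips are 22 mm above the bench
- tool_mat: black rubber tool mat fixed to the bench, 130 x 130 x 2 mm, origin at the centre of its underside, z up
- tester: leak tester, a grey box fixed to the bench, 85 (x) x 120 (y) mm, top 55 mm above the bench; origin at the centre of its underside. The plunger stands at x = 0, y = -28 mm; a round gauge 42 mm across, 67 mm high, at y = +30 mm
- plunger_top (a point): centre of the top of the tester's black plunger head (38 mm diameter), 93 mm above the bench when up
- plunger (a joint): travel of the plunger in m: 0 up, 0.012 pressed down to its stop; a spring of 3 N at the top and 9 N at the stop returns it
- analyser: fixed bench analyser behind the work, a tall beige cabinet 382 (x) x 560 (y) x 412 mm high; origin at the centre of its underside, its front about 182 mm nearer the robot than that: keep the arm and gripper clear of it
- petri: bystander: closed petri dish, 62 mm diameter, 16 mm high, origin at the centre of its underside
- vial: bystander: small amber vial, 25 mm diameter, 50 mm high, origin at the centre of its underside
- slips: bystander: dark box of cover slips, 34 x 50 x 16 mm, origin at the centre of its underside
Mind the look-alikes: they are no part of the job. What is shaped like the cell1 but purple is not meant.

How it is judged:
By the outcome, as a careful person would: the job done as asked, in the order asked, and still so for the second after the job is handed in, with the robot touching nothing.
Of cell0, cell1, cell2, cell3 only 2 to 4 are there at a start; the rules pass over those that are not, and their reading is None.
At some moment in a run one of spanner may be knocked a few centimetres aside while the robot is not near it.
It also fails if it takes over 210 s, if anything falls off the work surface, if the arm or the gripper's body presses on something with over 40 N, if the wrist force passes 120 N, or if a joint passes its speed limit or range.

## Working session

There is one attempt and no reset: what is moved stays moved. The work goes in short steps, Python scripts to look and compute and a tool call to move; the robot and the scene stay as the last step left them, time stands still between calls to the robot, and variables do not carry over. Pictures are saved under pics/ and viewed, at most 14 in all, crops included, and the job is handed in when it is done.

Besides the shell and the picture viewer there is one more tool, called after ">>>" as a command line: name --argument value ..., lists and objects as JSON in quotes. play_rows: Moves the arm, as the interface text tells. Its arguments: {"type":"object","properties":{"commands":{"type":"array"},"jaw":{"type":"number"}},"required":["commands"]}

```bash
ls; mkdir -p pics
python3 - <<'E'
from plant import bot
import cv2,numpy as np
o=bot.get_obs();print({k:np.round(v,3).tolist() for k,v in o.items()})
for n in("scene","top"):
    c=bot.capture(n);cv2.imwrite(f"pics/{n}0.png",c["pixels"][:,:,::-1])
    np.save(f"pics/{n}0.npy",{k:c[k] for k in c},allow_pickle=True)
    print(n,{k:np.round(c[k],4).tolist() for k in c if k!="pixels"})
E
```

```text
pics
{'time': 0.0, 'joint_positions': [-1.296, 0.343, 1.525, -0.0, 1.275, -0.146], 'dq': [-0.001, -0.001, 0.0, 0.002, 0.001, -0.001], 'tau': [-0.001, -43.124, -24.421, 0.072, 0.056, -0.0], 'tool_pos': [214.38, -478.83, 251.023], 'tcp_rot': [-3.14, -0.0, 0.421], 'contact_force': [-0.279, -0.066, 0.712], 'moment': [0.005, 0.002, -0.031], 'finger_force': 0.0, 'grip_width': 91.508}
scene {'fx': 442.8175, 'fy': 442.8175, 'cx': 318.7059, 'cy': 204.8039, 'k1': -0.0634, 'eye': [-3.2587, 716.7325, 1117.655], 'rotation': [-2.4654, 0.0072, -2.3211]}
top {'fx': 429.5765, 'fy': 429.5765, 'cx': 321.2434, 'cy': 197.5052, 'k1': -0.1088, 'eye': [404.8128, 155.4184, 1263.6954], 'rotation': [-2.9618, 0.0112, -1.5554]}
```

View pics/scene0.png

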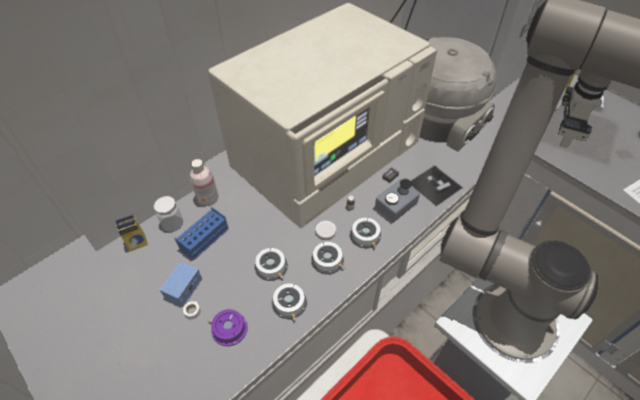

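View pics/top0.png

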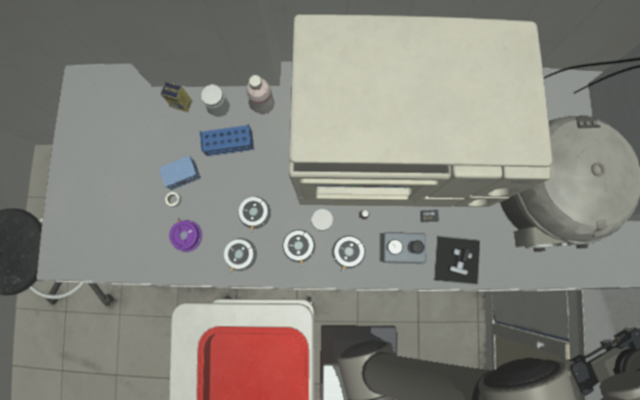

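The top view shows four silver-white cells at (253,211), (239,254), (298,245) and (348,251). The purple look-alike is at (185,235), the spanner is on its mat at about (460,260), and the tester is at (404,248). I'll enlarge the image to confirm the cells and read the ring angles.

```bash
cat > h.py <<'E'
import numpy as np,cv2
from scipy.spatial.transform import Rotation as R
def K(c):return np.array([[c["fx"],0,c["cx"]],[0,c["fy"],c["cy"]],[0,0,1.]]),np.array([c["k1"],0,0,0.])
def ray(c,p,z):
    k,d=K(c);u=cv2.undistortPointsIter(np.array(p,float).reshape(-1,1,2),k,d,None,None,(3,50,1e-10)).reshape(-1,2)
    v=np.c_[u,np.ones(len(u))]@R.from_euler('xyz',c["rotation"]).as_matrix().T
    e=np.array(c["eye"]);return e+v*((z-e[2])/v[:,2])[:,None]
def proj(c,P):
    q=(np.array(P,float).reshape(-1,3)-c["eye"])@R.from_euler('xyz',c["rotation"]).as_matrix()
    k,d=K(c);return cv2.projectPoints(q,np.zeros(3),np.zeros(3),k,d)[0].reshape(-1,2)
def ortho(c,x0,y0,w,h,z,s): # metric map: rows = -x , cols = -y ; s px/mm ; centre x0,y0 (mm)
    yy,xx=np.mgrid[0:int(h*s),0:int(w*s)]
    P=np.stack([x0+h/2-yy/s,y0+w/2-xx/s,np.full(xx.shape,float(z))],-1)
    m=proj(c,P).astype(np.float32).reshape(*xx.shape,2)
    return cv2.remap(c["pixels"],m[...,0],m[...,1],cv2.INTER_CUBIC)
E
python3 - <<'E'
from h import *
c=np.load("pics/top0.npy",allow_pickle=True).item();s=np.load("pics/scene0.npy",allow_pickle=True).item()
T=[(253,211),(239,254),(298,245),(348,251)];S=[(271,263),(289,299),(328,256),(366,232)]
for t in T+[(403,247)]:print(t,ray(c,t,36).round()[0])
for t in S:print(t,ray(s,t,36).round()[0])
print("sp",ray(c,[(460,260),(437,238),(479,240),(477,282),(435,279)],2).round())
tiles=[]
for t in T:
    p=ray(c,t,32)[0];tiles.append(ortho(c,p[0],p[1],100,100,32,2.6))
im=np.hstack([np.vstack(tiles[:2]),np.vstack(tiles[2:])])
cv2.imwrite("pics/cells.png",im[:,:,::-1])
p=ray(c,(458,260),23)[0];print(p);cv2.imwrite("pics/sp.png",ortho(c,p[0],p[1],150,150,23,3.5)[:,:,::-1])
# scene cells crop
k=s["pixels"][215:320,245:390];cv2.imwrite("pics/sc.png",cv2.resize(k,None,fx=5,fy=5,interpolation=cv2.INTER_CUBIC)[:,:,::-1])
E
```

```text
(253, 211) [585. 370.  36.]
(239, 254) [460. 405.  36.]
(298, 245) [489. 237.  36.]
(348, 251) [474.  94.  36.]
(403, 247) [487. -63.  36.]
(271, 263) [575. 374.  36.]
(289, 299) [455. 410.  36.]
(328, 256) [481. 240.  36.]
(366, 232) [464.  99.  36.]
sp [[ 453. -237.    2.]
 [ 517. -170.    2.]
 [ 512. -297.    2.]
 [ 389. -286.    2.]
 [ 397. -162.    2.]]
[ 451.904432   -224.98429839   23.        ]
```

View pics/cells.png

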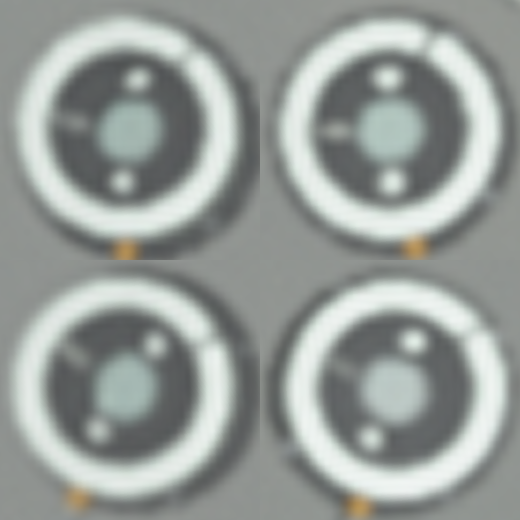

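View pics/sp.png

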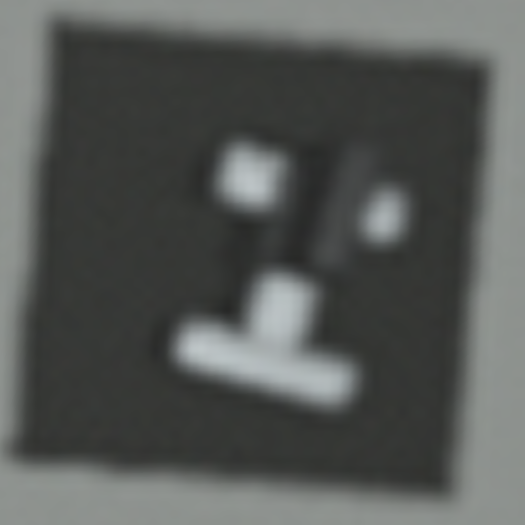

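The crops confirm four silver cells, each with a dark ring, two bright holes, a white line and a rim mark. The spanner's feet bar is at crop (266,366) and its pin bar at (317,197), so its yaw is roughly -15°. Next I'll fit precisely in both views.

```bash
cat > fit.py <<'E'
from h import *
def cell(c,x0,y0,S=4):
    im=ortho(c,x0,y0,110,110,36,S);g=cv2.cvtColor(im,cv2.COLOR_RGB2GRAY).astype(float)
    hs=cv2.cvtColor(im,cv2.COLOR_RGB2HSV)
    m=((g>185)).astype(np.uint8);cs=cv2.findContours(m,cv2.RETR_EXTERNAL,cv2.CHAIN_APPROX_NONE)[0]
    k=cv2.convexHull(max(cs,key=lambda q:cv2.boundingRect(q)[2]));(u,v),ax,_=cv2.fitEllipse(k)
    cx,cy=x0+55-v/S,y0+55-u/S
    # holes on plane z
    out=[]
    im2=ortho(c,cx,cy,60,60,28,S);g2=cv2.cvtColor(im2,cv2.COLOR_RGB2GRAY).astype(float)
    yy,xx=np.mgrid[0:g2.shape[0],0:g2.shape[1]];dx=30-yy/S;dy=30-xx/S;r=np.hypot(dx,dy)
    w=((g2>190)&(r>14)&(r<25)).astype(np.uint8)
    n,l,st,ce=cv2.connectedComponentsWithStats(w)
    for i in sorted(range(1,n),key=lambda i:-st[i,4])[:3]:
        if st[i,4]>60: out.append((st[i,4]/S/S,30-ce[i,1]/S,30-ce[i,0]/S))
    return cx,cy,np.array(ax)/S,out
if __name__=="__main__":
    G=[(585,370),(460,405),(489,237),(474,94)]
    for n in("top","scene"):
        c=np.load(f"pics/{n}0.npy",allow_pickle=True).item()
        for g in G:
            cx,cy,ax,o=cell(c,*g)
            print(n,round(cx,1),round(cy,1),ax.round(1),[np.round(q,1).tolist() for q in o],
              [round(np.degrees(np.arctan2(o[0][2]-o[1][2],o[0][1]-o[1][1])),1)] if len(o)>1 else "")
        # mat corners and spanner
        im=ortho(c,453,-228,200,200,2,3);g=cv2.cvtColor(im,cv2.COLOR_RGB2GRAY)
        m=cv2.morphologyEx((g<85).astype(np.uint8),cv2.MORPH_CLOSE,np.ones((60,60)))
        k=max(cv2.findContours(m,0,2)[0],key=cv2.contourArea);(u,v),sz,a=cv2.minAreaRect(k)
        print("mat",453+100-v/3,-228+100-u/3,np.array(sz)/3,a)
        im=ortho(c,453,-228,100,100,25,4);g=cv2.cvtColor(im,cv2.COLOR_RGB2GRAY)
        cs=cv2.findContours((g>125).astype(np.uint8),0,2)[0]
        for k in cs:
            if cv2.contourArea(k)>150:
                (u,v),sz,a=cv2.minAreaRect(k);print("  sp",round(453+50-v/4,1),round(-228+50-u/4,1),np.round(np.array(sz)/4,1),round(a,1))
E
python3 fit.py
python3 - <<'E'
from h import *
s=np.load("pics/scene0.npy",allow_pickle=True).item()
a=ortho(s,455,-228,110,110,25,4);b=np.hstack([ortho(s,*g,100,100,32,2.2) for g in [(585,370),(460,405)]]);b2=np.hstack([ortho(s,*g,100,100,32,2.2) for g in [(489,237),(474,94)]])
b=np.vstack([b,b2]);cv2.imwrite("pics/s2.png",np.hstack([a[:440],b])[:,:,::-1]if 0 else np.hstack([a,b])[:,:,::-1])
E
```

```text
top 586.3 371.6 [82.1 83.6] [[7.7, 19.7, -3.0], [6.9, -19.6, 3.0]] [np.float64(-8.7)]
top 461.7 408.6 [82.1 83.4] [[4.2, 16.4, -11.2]] 
top 489.4 236.9 [82.9 83.3] [[36.0, -19.7, -0.2], [33.4, 20.3, 1.4]] [np.float64(-177.7)]
top 474.1 91.8 [83.2 83.6] [[31.8, 19.3, -7.0], [19.1, -18.1, 9.3]] [np.float64(-23.6)]
mat 453.1421712239583 -228.46334838867188 [128.13180542 127.63481649] 5.114696502685547
  sp 432.2 -227.4 [50.4 31.8] 15.2
  sp 465.0 -258.8 [12.   9.5] 90.0
  sp 476.1 -220.8 [15.5 14.9] 14.0
scene 586.2 369.5 [84.9 86. ] [] 
scene 461.4 406.6 [84.6 85.6] [] 
scene 489.3 234.8 [85.4 86. ] [] 
scene 473.9 89.1 [84.8 86.3] [] 
mat 469.66465759277344 -209.366455078125 [174.17028809 157.18425496] 5.957131385803223
  sp 431.3 -230.2 [49.9 32.7] 15.4
  sp 429.5 -275.4 [52.5  4.8] 90.0
  sp 475.2 -223.7 [15.8 16.1] 26.6
```

View pics/s2.png

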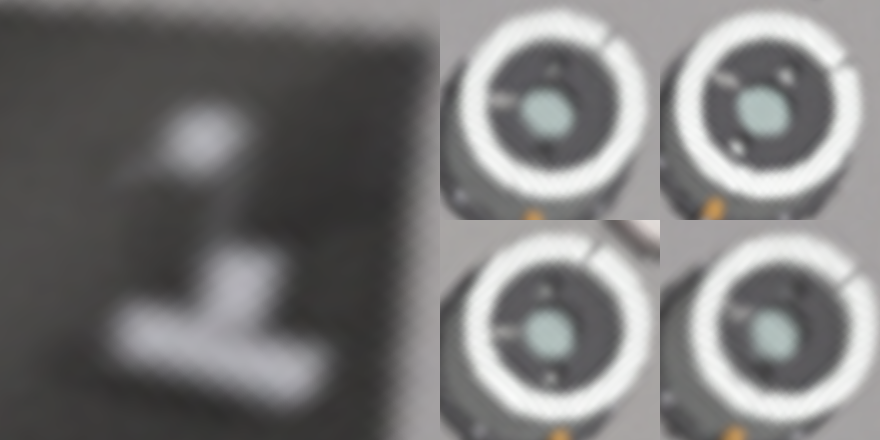

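The scene crop matches: four cells with lines and notches, and the spanner T at left. The two views agree to within 3 mm. Now I'll add a move helper and measure the tester and the analyser edges.

```bash
cat > mv.py <<'E'
import sys
from plant import bot
import numpy as np
def mv(x,y,z,yaw,pos=None,psi=None):
    o=bot.get_obs();p=np.array(o["tool_pos"] if pos is None else pos);ps=o["tcp_rot"][2] if psi is None else np.radians(psi)
    d=np.array([x,y,z])-p
    tx=d@[np.cos(ps),np.sin(ps),0];ty=d@[np.sin(ps),-np.cos(ps),0]
    tw=(np.degrees(ps)-yaw+180)%360-180
    print("x %.4f y %.4f z %.4f twist %.1f (or %.1f)"%(tx/1e3,ty/1e3,-d[2]/1e3,tw,tw-360*np.sign(tw)),"q6",round(o["joint_positions"][5],2),"psi",round(np.degrees(ps),1),"pos",p.round(1))
if __name__=="__main__":mv(*map(float,sys.argv[1:]))
E
python3 mv.py 469 -239 120 164.8
python3 - <<'E'
from h import *
c=np.load("pics/top0.npy",allow_pickle=True).item();s=np.load("pics/scene0.npy",allow_pickle=True).item()
print("analyser floor front-left",ray(s,[(303,222)],0).round(),"top corner",ray(c,[(291,163),(549,163)],412).round())
print("plunger",ray(c,[(416,246)],93).round(),ray(s,[(405,185)],93).round(),"tester",ray(c,[(381,233),(425,233),(425,263),(382,262)],55).round())
print("vial,petri",ray(c,[(364,214)],50).round(),ray(c,[(322,218)],16).round())
for n,cc in(("top",c),("scene",s)):
    im=ortho(cc,480,-92,60,60,93,4);g=cv2.cvtColor(im,cv2.COLOR_RGB2GRAY)
    cs=cv2.findContours((g<62).astype(np.uint8),0,2)[0];k=max(cs,key=cv2.contourArea);(u,v),r=cv2.minEnclosingCircle(k);print(n,510-v/4,-62-u/4,r/4)
E
```

```text
x 0.3304 y -0.1150 z 0.1312 twist -140.7 (or 219.3) q6 -0.15 psi 24.1 pos [ 214.4 -478.9  251.2]
analyser floor front-left [[641. 194.   0.]] top corner [[ 630.  230.  412.]
 [ 640. -311.  412.]]
plunger [[486. -88.  93.]] [[478. -85.  93.]] tester [[ 525.    2.   55.]
 [ 526. -123.   55.]
 [ 442. -121.   55.]
 [ 444.   -0.   55.]]
vial,petri [[579.  50.  50.]] [[570. 170.  16.]]
top 485.125 -79.375 12.481260299682617
scene 476.5 -93.125 22.982694625854492
```

>>> play_rows --commands '[{"x": 0.3304, "y": -0.115, "z": 0.05, "twist": -68}, {"x": 0.3304, "y": -0.115, "z": 0.05, "twist": -68}, {"x": 0.3304, "y": -0.115, "z": 0.05, "twist": -68}, {"x": 0.3304, "y": -0.115, "z": 0.05, "twist": -68}, {"x": 0.3304, "y": -0.115, "z": 0.05, "twist": -68}, {"x": 0.3304, "y": -0.115, "z": 0.05, "twist": -68}, {"x": 0.3304, "y": -0.115, "z": 0.05, "twist": -68}, {"x": 0.3304, "y": -0.115, "z": 0.05, "twist": -68}]' --jaw 0.4

```text
time: 0.9
tool_pos: [471.8, -234.8, 200.4]
tcp_rot: [-3.141, -0.002, 1.619]
contact_force: [-0.8, -1.2, 0.8]
grip_width: 55.2
finger_force: 0.0
```

>>> play_rows --commands '[{"x": 0, "y": 0, "z": 0, "twist": -68}, {"x": 0, "y": 0, "z": 0, "twist": -68}, {"x": 0, "y": 0, "z": 0, "twist": -68}, {"x": 0, "y": 0, "z": 0, "twist": -68}, {"x": 0, "y": 0, "z": 0, "twist": -68}, {"x": 0, "y": 0, "z": 0, "twist": -68}, {"x": 0, "y": 0, "z": 0, "twist": -68}, {"x": 0, "y": 0, "z": 0, "twist": -68}]'

```text
time: 1.7
tool_pos: [468.9, -239.1, 201.3]
tcp_rot: [3.141, -0.001, 2.8]
contact_force: [-0.2, 0.4, -0.4]
grip_width: 54.9
finger_force: 0.0
```

```bash
python3 mv.py 469 -239 120 164.8
python3 - <<'E'
from h import *
from plant import bot
print(bot.get_obs()["grip_width"])
for n in("top","scene"):
    c=bot.capture(n);np.save(f"pics/{n}1.npy",c,allow_pickle=True);cv2.imwrite(f"pics/{n}1.png",c["pixels"][:,:,::-1])
    im=ortho(c,453,-228,130,130,25,4);g=cv2.cvtColor(im,cv2.COLOR_RGB2GRAY)
    for k in cv2.findContours((g>125).astype(np.uint8),0,2)[0]:
        if cv2.contourArea(k)>150:
            (u,v),sz,a=cv2.minAreaRect(k);print(n,"  sp",round(453+65-v/4,1),round(-228+65-u/4,1),np.round(np.array(sz)/4,1),round(a,1))
E
```

```text
x -0.0001 y 0.0002 z 0.0813 twist -4.3 (or 355.7) q6 -1.85 psi 160.5 pos [ 468.9 -239.1  201.3]
54.94385731949369
top   sp 390.4 -187.1 [ 4.2 48.2] 90.0
top   sp 430.0 -226.8 [50.6 27.6] 15.3
top   sp 422.3 -289.2 [11.3 69.3] 4.8
scene   sp 429.0 -229.5 [50.5 28.6] 15.5
scene   sp 453.1 -243.6 [129.8  98.2] 90.0
```

>>> play_rows --commands '[{"x": 0, "y": 0, "z": 0.04, "twist": -4.5}, {"x": 0, "y": 0, "z": 0.08, "twist": -4.5}, {"x": 0, "y": 0, "z": 0.11, "twist": -4.5}, {"x": 0, "y": 0, "z": 0.13, "twist": -4.5}, {"x": 0, "y": 0, "z": 0.14, "twist": -4.5}, {"x": 0, "y": 0, "z": 0.147, "twist": -4.5}, {"x": 0, "y": 0, "z": 0.147, "twist": -4.5}, {"x": 0, "y": 0, "z": 0.147, "twist": -4.5}]'

```text
time: 2.6
tool_pos: [469.6, -239.6, 55.5]
tcp_rot: [-3.141, 0.001, 2.872]
contact_force: [0.5, -0.4, 0.6]
grip_width: 55.0
finger_force: 0.0
```

>>> play_rows --commands '[{"x": 0, "y": 0, "z": 0, "twist": 0}, {"x": 0, "y": 0, "z": 0, "twist": 0}, {"x": 0, "y": 0, "z": 0, "twist": 0}, {"x": 0, "y": 0, "z": 0, "twist": 0}, {"x": 0, "y": 0, "z": 0, "twist": 0}, {"x": 0, "y": 0, "z": 0, "twist": 0}, {"x": 0, "y": 0, "z": 0, "twist": 0}, {"x": 0, "y": 0, "z": 0, "twist": 0}]' --jaw 1

```text
time: 3.4
tool_pos: [469.1, -239.3, 54.8]
tcp_rot: [-3.141, 0.0, 2.873]
contact_force: [-0.4, -0.1, 1.3]
grip_width: 13.8
finger_force: 30.0
```

>>> play_rows --commands '[{"x": 0, "y": 0, "z": -0.03, "twist": 0}, {"x": 0, "y": 0, "z": -0.07, "twist": 0}, {"x": 0, "y": 0, "z": -0.11, "twist": 0}, {"x": 0, "y": 0, "z": -0.15, "twist": 0}, {"x": 0, "y": 0, "z": -0.15, "twist": 0}, {"x": 0, "y": 0, "z": -0.15, "twist": 0}, {"x": 0, "y": 0, "z": -0.15, "twist": 0}, {"x": 0, "y": 0, "z": -0.15, "twist": 0}]'

```text
time: 4.2
tool_pos: [468.3, -238.8, 202.9]
tcp_rot: [3.14, -0.003, 2.873]
contact_force: [0.8, 0.6, -2.6]
grip_width: 13.7
finger_force: 30.0
```

```bash
python3 mv.py 473.6 89.5 204 246.4
```

```text
x 0.0821 y 0.3179 z -0.0011 twist -81.8 (or 278.2) q6 -1.92 psi 164.6 pos [ 468.3 -238.8  202.9]
```

>>> play_rows --commands '[{"x": 0.01, "y": 0.03, "z": 0, "twist": -8}, {"x": 0.02, "y": 0.07, "z": 0, "twist": -16}, {"x": 0.03, "y": 0.115, "z": 0, "twist": -24}, {"x": 0.042, "y": 0.16, "z": 0, "twist": -32}, {"x": 0.054, "y": 0.205, "z": 0, "twist": -40}, {"x": 0.066, "y": 0.25, "z": 0, "twist": -48}, {"x": 0.076, "y": 0.29, "z": 0, "twist": -56}, {"x": 0.0821, "y": 0.318, "z": 0, "twist": -64}]'

```text
time: 5.0
tool_pos: [473.3, 91.7, 203.5]
tcp_rot: [3.14, -0.001, -2.286]
contact_force: [-0.1, -0.3, -2.8]
grip_width: 13.9
finger_force: 30.0
```

>>> play_rows --commands '[{"x": 0, "y": 0, "z": 0.015, "twist": -8}, {"x": 0, "y": 0, "z": 0.035, "twist": -16}, {"x": 0, "y": 0, "z": 0.055, "twist": -17.8}, {"x": 0, "y": 0, "z": 0.075, "twist": -17.8}, {"x": 0, "y": 0, "z": 0.085, "twist": -17.8}, {"x": 0, "y": 0, "z": 0.093, "twist": -17.8}, {"x": 0, "y": 0, "z": 0.093, "twist": -17.8}, {"x": 0, "y": 0, "z": 0.093, "twist": -17.8}]'

```text
time: 5.8
tool_pos: [474.7, 89.1, 112.0]
tcp_rot: [-3.141, 0.0, -1.983]
contact_force: [-0.2, -1.2, -2.2]
grip_width: 13.9
finger_force: 30.0
```

```bash
python3 mv.py 473.6 89.5 105 246.4;python3 - <<'E'
from h import *
from plant import bot
o=[]
for n in("top","scene"):
    c=bot.capture(n);np.save(f"pics/{n}2.npy",c,allow_pickle=True)
    o.append(ortho(c,465,85,130,170,36,3))
cv2.imwrite("pics/o2.png",np.hstack(o)[:,:,::-1])
E
```

```text
x 0.0000 y 0.0012 z 0.0070 twist 0.0 (or -360.0) q6 -2.7 psi -113.6 pos [474.7  89.1 112. ]
```

View pics/o2.png

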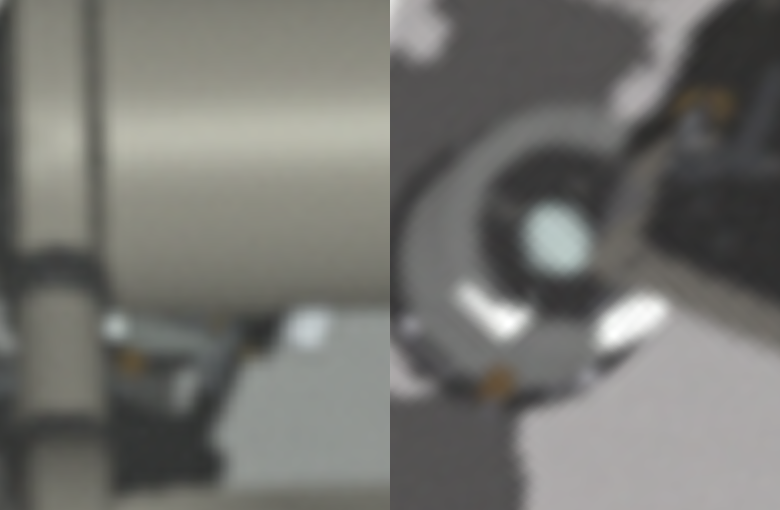

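Top (left half): the arm hides the cell. Scene (right half): the spanner is over cell3, but it isn't clear enough to measure from. I'll go in by feel.

>>> play_rows --commands '[{"x": 0, "y": 0.0, "z": 0.008, "twist": 0}, {"x": 0, "y": 0.0, "z": 0.016, "twist": 0}, {"x": 0, "y": 0.0, "z": 0.024, "twist": 0}, {"x": 0, "y": 0.0, "z": 0.026, "twist": 0}, {"x": 0, "y": 0.0, "z": 0.028, "twist": 0}, {"x": 0, "y": 0.0, "z": 0.03, "twist": 0}, {"x": 0, "y": 0.0, "z": 0.03, "twist": 0}, {"x": 0, "y": 0, "z": 0.03, "twist": 0}]'

```text
time: 6.7
tool_pos: [474.1, 89.1, 81.7]
tcp_rot: [3.141, -0.0, -1.982]
contact_force: [-0.9, 0.6, -3.1]
grip_width: 14.0
finger_force: 30.0
```

>>> play_rows --commands '[{"x": 0, "y": 0.0, "z": 0.002, "twist": 0}, {"x": 0, "y": 0.0, "z": 0.004, "twist": 0}, {"x": 0, "y": 0.0, "z": 0.005, "twist": 0}, {"x": 0, "y": 0.0, "z": 0.005, "twist": 0}, {"x": 0, "y": 0.0, "z": 0.005, "twist": 0}, {"x": 0, "y": 0.0, "z": 0.005, "twist": 0}, {"x": 0, "y": 0.0, "z": 0.005, "twist": 0}, {"x": 0, "y": 0, "z": 0.005, "twist": 0}]'

```text
time: 7.5
tool_pos: [474.1, 89.1, 76.6]
tcp_rot: [3.141, -0.0, -1.983]
contact_force: [-1.7, 1.6, -3.4]
grip_width: 13.7
finger_force: 30.0
```

>>> play_rows --commands '[{"x": 0, "y": 0, "z": 0, "twist": 8}, {"x": 0, "y": 0, "z": 0, "twist": 16}, {"x": 0, "y": 0, "z": 0, "twist": 24}, {"x": 0, "y": 0, "z": 0, "twist": 32}, {"x": 0, "y": 0, "z": 0, "twist": 40}, {"x": 0, "y": 0, "z": 0, "twist": 48}, {"x": 0, "y": 0, "z": 0, "twist": 56}, {"x": 0, "y": 0, "z": 0, "twist": 60}]'

```text
time: 8.3
tool_pos: [473.0, 89.7, 76.6]
tcp_rot: [3.141, -0.003, -3.034]
contact_force: [-5.6, 5.1, -0.2]
grip_width: 13.9
finger_force: 30.0
```

```bash
cat > st.py <<'E'
from plant import bot
import numpy as np
o=bot.get_obs();print({k:np.round(o[k],2).tolist() for k in("time","tool_pos","contact_force","moment","finger_force","grip_width")},"yaw",np.degrees(o["tcp_rot"]).round(1),"q6",o["joint_positions"][5].round(2))
E
python3 st.py
```

```text
{'time': 8.3, 'tool_pos': [473.05, 89.75, 76.56], 'contact_force': [-5.59, 5.08, -0.22], 'moment': [1.11, 0.94, 0.12], 'finger_force': 30.01, 'grip_width': 13.89} yaw [ 179.9   -0.2 -173.9] q6 -1.65
```

>>> play_rows --commands '[{"x": 0, "y": 0, "z": 0, "twist": 8}, {"x": 0, "y": 0, "z": 0, "twist": 16}, {"x": 0, "y": 0, "z": 0, "twist": 24}, {"x": 0, "y": 0, "z": 0, "twist": 32}, {"x": 0, "y": 0, "z": 0, "twist": 40}, {"x": 0, "y": 0, "z": 0, "twist": 48}, {"x": 0, "y": 0, "z": 0, "twist": 52}, {"x": 0, "y": 0, "z": 0, "twist": 52}]'

```text
time: 9.1
tool_pos: [472.6, 90.0, 76.5]
tcp_rot: [-3.14, -0.003, 2.344]
contact_force: [-6.5, 6.0, 0.0]
grip_width: 13.4
finger_force: 30.0
```

```bash
python3 st.py
```

```text
{'time': 9.1, 'tool_pos': [472.56, 90.04, 76.5], 'contact_force': [-6.54, 6.02, 0.02], 'moment': [1.28, 1.12, 0.12], 'finger_force': 30.01, 'grip_width': 13.42} yaw [-179.9   -0.2  134.3] q6 -0.75
```

>>> play_rows --commands '[{"x": 0, "y": 0, "z": 0, "twist": 2}, {"x": 0, "y": 0, "z": 0, "twist": 4}, {"x": 0, "y": 0, "z": 0, "twist": 6}, {"x": 0, "y": 0, "z": 0, "twist": 8}, {"x": 0, "y": 0, "z": 0, "twist": 8}, {"x": 0, "y": 0, "z": 0, "twist": 8}, {"x": 0, "y": 0, "z": 0, "twist": 8}, {"x": 0, "y": 0, "z": 0, "twist": 8}]'

```text
time: 9.9
tool_pos: [472.6, 89.9, 76.4]
tcp_rot: [-3.139, -0.003, 2.206]
contact_force: [-6.9, 4.5, -0.0]
grip_width: 13.7
finger_force: 30.0
```

```bash
python3 st.py
```

```text
{'time': 9.9, 'tool_pos': [472.63, 89.86, 76.45], 'contact_force': [-6.86, 4.53, -0.01], 'moment': [1.09, 1.08, 0.1], 'finger_force': 30.01, 'grip_width': 13.69} yaw [-179.9   -0.2  126.4] q6 -0.61
```

>>> play_rows --commands '[{"x": 0, "y": 0, "z": 0, "twist": 2}, {"x": 0, "y": 0, "z": 0, "twist": 4}, {"x": 0, "y": 0, "z": 0, "twist": 6}, {"x": 0, "y": 0, "z": 0, "twist": 6}, {"x": 0, "y": 0, "z": 0, "twist": 6}, {"x": 0, "y": 0, "z": 0, "twist": 6}, {"x": 0, "y": 0, "z": 0, "twist": 6}, {"x": 0, "y": 0, "z": 0, "twist": 6}]'

```text
time: 10.7
tool_pos: [472.4, 90.4, 76.5]
tcp_rot: [-3.139, -0.004, 2.102]
contact_force: [-5.7, 8.4, 0.9]
grip_width: 14.2
finger_force: 30.0
```

```bash
python3 st.py
```

```text
{'time': 10.7, 'tool_pos': [472.36, 90.43, 76.49], 'contact_force': [-5.75, 8.36, 0.89], 'moment': [1.75, 1.2, 0.29], 'finger_force': 30.02, 'grip_width': 14.25} yaw [-179.8   -0.2  120.4] q6 -0.5
```

>>> play_rows --commands '[{"x": 0, "y": 0, "z": 0, "twist": 2}, {"x": 0, "y": 0, "z": 0, "twist": 4}, {"x": 0, "y": 0, "z": 0, "twist": 4}, {"x": 0, "y": 0, "z": 0, "twist": 4}, {"x": 0, "y": 0, "z": 0, "twist": 4}, {"x": 0, "y": 0, "z": 0, "twist": 4}, {"x": 0, "y": 0, "z": 0, "twist": 4}, {"x": 0, "y": 0, "z": 0, "twist": 4}]'

```text
time: 11.5
tool_pos: [473.0, 89.8, 76.5]
tcp_rot: [-3.139, -0.002, 2.032]
contact_force: [-4.4, 6.2, -1.2]
grip_width: 13.6
finger_force: 30.0
```

```bash
python3 st.py
```

```text
{'time': 11.5, 'tool_pos': [473.03, 89.82, 76.51], 'contact_force': [-4.39, 6.18, -1.24], 'moment': [1.03, 0.88, 0.32], 'finger_force': 30.03, 'grip_width': 13.58} yaw [-1.799e+02 -1.000e-01  1.164e+02] q6 -0.43
```

>>> play_rows --commands '[{"x": 0, "y": 0, "z": 0, "twist": 2}, {"x": 0, "y": 0, "z": 0, "twist": 4}, {"x": 0, "y": 0, "z": 0, "twist": 6}, {"x": 0, "y": 0, "z": 0, "twist": 6}, {"x": 0, "y": 0, "z": 0, "twist": 6}, {"x": 0, "y": 0, "z": 0, "twist": 6}, {"x": 0, "y": 0, "z": 0, "twist": 6}, {"x": 0, "y": 0, "z": 0, "twist": 6}]'

```text
time: 12.3
tool_pos: [473.8, 89.3, 76.5]
tcp_rot: [-3.14, -0.001, 1.928]
contact_force: [-4.2, 3.0, -3.5]
grip_width: 13.9
finger_force: 30.0
```

```bash
python3 st.py
```

```text
{'time': 12.3, 'tool_pos': [473.77, 89.3, 76.53], 'contact_force': [-4.23, 3.01, -3.5], 'moment': [0.65, 0.69, 0.35], 'finger_force': 30.03, 'grip_width': 13.94} yaw [-179.9   -0.   110.5] q6 -0.33
```

>>> play_rows --commands '[{"x": 0, "y": 0, "z": 0, "twist": -2}, {"x": 0, "y": 0, "z": 0, "twist": -4}, {"x": 0, "y": 0, "z": 0, "twist": -4}, {"x": 0, "y": 0, "z": -0.01, "twist": -4}, {"x": 0, "y": 0, "z": -0.02, "twist": -4}, {"x": 0, "y": 0, "z": -0.06, "twist": -4}, {"x": 0, "y": 0, "z": -0.1, "twist": -4}, {"x": 0, "y": 0, "z": -0.11, "twist": -4}]'

```text
time: 13.1
tool_pos: [477.0, 89.0, 192.0]
tcp_rot: [3.132, 0.004, 1.996]
contact_force: [0.2, 0.7, -2.6]
grip_width: 13.6
finger_force: 30.0
```

```bash
python3 st.py; python3 mv.py 440 -120 190 114
```

```text
{'time': 13.1, 'tool_pos': [477.02, 89.04, 192.02], 'contact_force': [0.21, 0.66, -2.6], 'moment': [-0.04, -0.18, -0.01], 'finger_force': 29.99, 'grip_width': 13.63} yaw [179.5   0.2 114.4] q6 -0.4
x -0.1751 y -0.1200 z 0.0020 twist 0.4 (or -359.6) q6 -0.4 psi 114.4 pos [477.  89. 192.]
```

```bash
python3 mv.py 489.3 235.8 192 263.3
```

```text
x 0.1286 y 0.0718 z 0.0000 twist -148.9 (or 211.1) q6 -0.4 psi 114.4 pos [477.  89. 192.]
```

>>> play_rows --commands '[{"x": 0.03, "y": 0.02, "z": 0, "twist": -8}, {"x": 0.06, "y": 0.036, "z": 0, "twist": -16}, {"x": 0.09, "y": 0.054, "z": 0, "twist": -24}, {"x": 0.12, "y": 0.07, "z": 0, "twist": -32}, {"x": 0.1286, "y": 0.0718, "z": 0, "twist": -40}, {"x": 0.1286, "y": 0.0718, "z": 0, "twist": -48}, {"x": 0.1286, "y": 0.0718, "z": 0, "twist": -56}, {"x": 0.1286, "y": 0.0718, "z": 0, "twist": -64}]'

```text
time: 13.9
tool_pos: [486.6, 236.0, 186.7]
tcp_rot: [-3.141, 0.0, 3.12]
contact_force: [0.5, -0.2, -1.9]
grip_width: 14.1
finger_force: 30.0
```

>>> play_rows --commands '[{"x": 0, "y": 0, "z": 0, "twist": -8}, {"x": 0, "y": 0, "z": 0, "twist": -16}, {"x": 0, "y": 0, "z": 0, "twist": -24}, {"x": 0, "y": 0, "z": 0, "twist": -32}, {"x": 0, "y": 0, "z": 0, "twist": -40}, {"x": 0, "y": 0, "z": 0, "twist": -48}, {"x": 0, "y": 0, "z": 0, "twist": -56}, {"x": 0, "y": 0, "z": 0, "twist": -64}]'

```text
time: 14.7
tool_pos: [486.7, 235.7, 186.7]
tcp_rot: [-3.141, 0.0, -2.047]
contact_force: [0.5, -0.6, -2.1]
grip_width: 13.8
finger_force: 30.0
```

>>> play_rows --commands '[{"x": 0, "y": 0, "z": 0, "twist": -8}, {"x": 0, "y": 0, "z": 0, "twist": -16}, {"x": 0, "y": 0, "z": 0, "twist": -20.9}, {"x": 0, "y": 0, "z": 0, "twist": -20.9}, {"x": 0, "y": 0, "z": 0, "twist": -20.9}, {"x": 0, "y": 0, "z": 0, "twist": -20.9}, {"x": 0, "y": 0, "z": 0, "twist": -20.9}, {"x": 0, "y": 0, "z": 0, "twist": -20.9}]'

```text
time: 15.5
tool_pos: [486.6, 235.9, 186.7]
tcp_rot: [-3.142, -0.0, -1.688]
contact_force: [-0.3, 0.4, -2.8]
grip_width: 13.5
finger_force: 30.0
```

```bash
python3 st.py
python3 - <<'E'
from h import *
from plant import bot
t=bot.capture("top");s=bot.capture("scene");np.save("pics/scene3.npy",s,allow_pickle=True)
a=ortho(t,474,90.5,100,100,32,2.8);b=ortho(s,474,90.5,100,100,32,2.8)
d=ortho(s,489,236,160,160,160,3.5)
cv2.imwrite("pics/o3.png",np.hstack([np.vstack([a,b]),d])[:,:,::-1])
E
```

```text
{'time': 15.5, 'tool_pos': [486.56, 235.86, 186.66], 'contact_force': [-0.32, 0.39, -2.79], 'moment': [0.22, -0.02, -0.02], 'finger_force': 29.99, 'grip_width': 13.55} yaw [-180.    -0.   -96.7] q6 -2.71
```

View pics/o3.png

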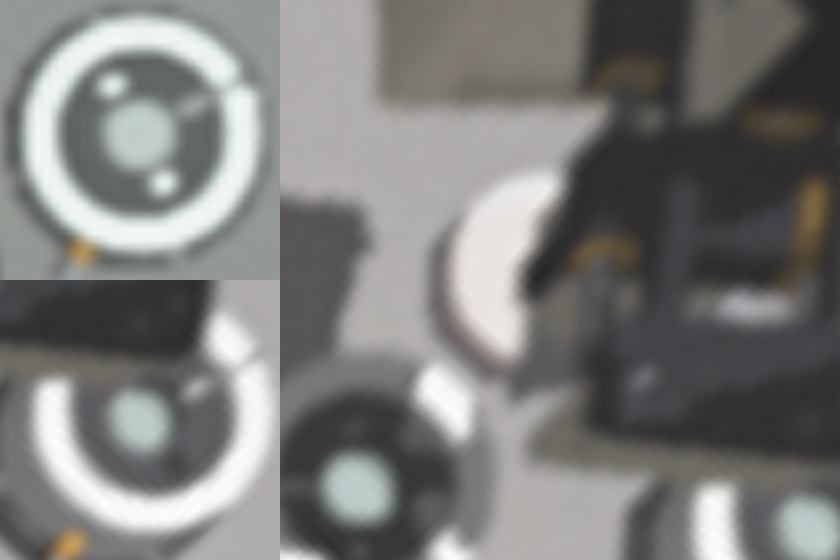

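Cell3's white line now meets the rim mark (top-left crop, line ending at about (210,98) by the notch at (240,85)), so it is tight. On to cell2.

>>> play_rows --commands '[{"x": 0, "y": -0.0015, "z": 0.02, "twist": -4.2}, {"x": 0, "y": -0.0015, "z": 0.045, "twist": -4.2}, {"x": 0, "y": -0.0015, "z": 0.07, "twist": -4.2}, {"x": 0, "y": -0.0015, "z": 0.09, "twist": -4.2}, {"x": 0, "y": -0.0015, "z": 0.097, "twist": -4.2}, {"x": 0, "y": -0.0015, "z": 0.101, "twist": -4.2}, {"x": 0, "y": -0.0015, "z": 0.105, "twist": -4.2}, {"x": 0, "y": -0.0015, "z": 0.105, "twist": -4.2}]'

```text
time: 16.4
tool_pos: [488.6, 235.9, 83.4]
tcp_rot: [-3.14, 0.001, -1.614]
contact_force: [-3.4, -1.3, 6.6]
grip_width: 13.8
finger_force: 30.0
```

```bash
python3 st.py
```

```text
{'time': 16.4, 'tool_pos': [488.64, 235.92, 83.44], 'contact_force': [-3.38, -1.32, 6.58], 'moment': [-0.05, 0.49, -0.06], 'finger_force': 30.0, 'grip_width': 13.79} yaw [-179.9    0.   -92.5] q6 -2.79
```

>>> play_rows --commands '[{"x": 0, "y": 0.0003, "z": 0, "twist": 0}, {"x": 0, "y": 0.0006, "z": 0, "twist": 0}, {"x": 0, "y": 0.0009, "z": 0, "twist": 0}, {"x": 0, "y": 0.0012, "z": 0, "twist": 0}, {"x": 0, "y": 0.0015, "z": 0, "twist": 0}, {"x": 0, "y": 0.0015, "z": 0.001, "twist": 0}, {"x": 0, "y": 0.0015, "z": 0.001, "twist": 0}, {"x": 0, "y": 0.0015, "z": 0.001, "twist": 0}]'

```text
time: 17.2
tool_pos: [488.2, 236.0, 83.1]
tcp_rot: [-3.137, 0.001, -1.614]
contact_force: [-1.5, -1.7, 8.7]
grip_width: 14.0
finger_force: 30.0
```

```bash
python3 st.py
```

```text
{'time': 17.2, 'tool_pos': [488.17, 236.04, 83.05], 'contact_force': [-1.48, -1.7, 8.73], 'moment': [-0.2, -0.01, -0.05], 'finger_force': 30.0, 'grip_width': 13.98} yaw [-1.797e+02  1.000e-01 -9.250e+01] q6 -2.79
```

>>> play_rows --commands '[{"x": 0, "y": 0, "z": -0.001, "twist": 1}, {"x": 0, "y": 0, "z": -0.001, "twist": 2}, {"x": 0, "y": 0, "z": 0, "twist": 3}, {"x": 0, "y": 0, "z": 0, "twist": 4}, {"x": 0, "y": 0, "z": 0, "twist": 5}, {"x": 0, "y": 0, "z": 0, "twist": 5}, {"x": 0, "y": 0, "z": 0.001, "twist": 5}, {"x": 0, "y": 0, "z": 0.001, "twist": 5}]'

```text
time: 18.0
tool_pos: [488.3, 236.5, 82.7]
tcp_rot: [-3.136, 0.002, -1.702]
contact_force: [-3.9, -0.2, 16.7]
grip_width: 13.9
finger_force: 30.0
```

```bash
python3 st.py
```

```text
{'time': 18.0, 'tool_pos': [488.33, 236.48, 82.69], 'contact_force': [-3.86, -0.2, 16.74], 'moment': [0.07, 0.2, 0.07], 'finger_force': 30.0, 'grip_width': 13.9} yaw [-1.797e+02  1.000e-01 -9.750e+01] q6 -2.7
```

>>> play_rows --commands '[{"x": 0, "y": 0, "z": -0.004, "twist": 0}, {"x": 0, "y": 0, "z": -0.01, "twist": 0}, {"x": 0, "y": 0, "z": -0.02, "twist": 0}, {"x": 0, "y": 0, "z": -0.03, "twist": 0}, {"x": 0, "y": 0, "z": -0.03, "twist": 0}, {"x": 0, "y": 0, "z": -0.03, "twist": 0}, {"x": 0, "y": 0, "z": -0.03, "twist": 0}, {"x": 0, "y": 0, "z": -0.03, "twist": 0}]'

```text
time: 18.8
tool_pos: [486.2, 235.7, 109.2]
tcp_rot: [3.141, -0.001, -1.702]
contact_force: [-0.3, 0.3, -2.5]
grip_width: 13.9
finger_force: 30.0
```

```bash
python3 st.py
python3 - <<'E'
from h import *
from plant import bot
o=[]
for n in("scene","top"):
    c=bot.capture(n);np.save(f"pics/{n}4.npy",c,allow_pickle=True)
    u,v=proj(c,[(489,236,50)])[0].astype(int);k=c["pixels"][v-30:v+30,u-40:u+40]
    o.append(cv2.resize(k,None,fx=7,fy=7,interpolation=cv2.INTER_CUBIC)[:, :400] if 0 else cv2.resize(k,(400,300),interpolation=cv2.INTER_CUBIC));print(n,u,v)
cv2.imwrite("pics/o4.png",cv2.resize(np.hstack(o),(800,300))[:,:,::-1])
E
```

```text
{'time': 18.8, 'tool_pos': [486.25, 235.67, 109.23], 'contact_force': [-0.35, 0.31, -2.53], 'moment': [0.2, -0.06, 0.01], 'finger_force': 29.99, 'grip_width': 13.9} yaw [179.9  -0.  -97.5] q6 -2.7
scene 327 250
top 297 244
```

View pics/o4.png

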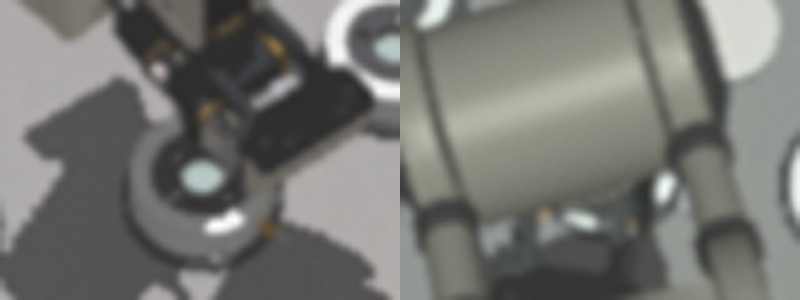

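The pins aren't visible in either view (scene at left, top at right). The jaw width stayed at 14 mm, so the grip can't have slipped in yaw and no yaw offset is needed. I'll retry at tool yaw 272°.

>>> play_rows --commands '[{"x": 0, "y": -0.0016, "z": 0, "twist": -5}, {"x": 0, "y": -0.0016, "z": 0, "twist": -9.5}, {"x": 0, "y": -0.0016, "z": 0.008, "twist": -9.5}, {"x": 0, "y": -0.0016, "z": 0.016, "twist": -9.5}, {"x": 0, "y": -0.0016, "z": 0.022, "twist": -9.5}, {"x": 0, "y": -0.0016, "z": 0.025, "twist": -9.5}, {"x": 0, "y": -0.0016, "z": 0.028, "twist": -9.5}, {"x": 0, "y": -0.0016, "z": 0.028, "twist": -9.5}]'

```text
time: 19.7
tool_pos: [488.0, 235.7, 81.3]
tcp_rot: [3.141, 0.0, -1.536]
contact_force: [-0.4, 1.2, -2.2]
grip_width: 13.7
finger_force: 30.0
```

```bash
python3 st.py
```

```text
{'time': 19.7, 'tool_pos': [488.02, 235.67, 81.26], 'contact_force': [-0.45, 1.18, -2.23], 'moment': [0.46, 0.0, 0.02], 'finger_force': 29.99, 'grip_width': 13.71} yaw [180.   0. -88.] q6 -2.87
```

>>> play_rows --commands '[{"x": 0, "y": 0.0, "z": 0.002, "twist": 0}, {"x": 0, "y": 0.0, "z": 0.004, "twist": 0}, {"x": 0, "y": 0.0, "z": 0.005, "twist": 0}, {"x": 0, "y": 0.0, "z": 0.005, "twist": 0}, {"x": 0, "y": 0.0, "z": 0.005, "twist": 8}, {"x": 0, "y": 0.0, "z": 0.005, "twist": 16}, {"x": 0, "y": 0.0, "z": 0.005, "twist": 24}, {"x": 0, "y": 0, "z": 0.005, "twist": 32}]'

```text
time: 20.5
tool_pos: [488.5, 236.8, 76.8]
tcp_rot: [-3.141, 0.003, -2.1]
contact_force: [1.6, 7.1, -3.6]
grip_width: 13.6
finger_force: 30.0
```

>>> play_rows --commands '[{"x": 0, "y": 0, "z": 0, "twist": 8}, {"x": 0, "y": 0, "z": 0, "twist": 16}, {"x": 0, "y": 0, "z": 0, "twist": 24}, {"x": 0, "y": 0, "z": 0, "twist": 32}, {"x": 0, "y": 0, "z": 0, "twist": 40}, {"x": 0, "y": 0, "z": 0, "twist": 48}, {"x": 0, "y": 0, "z": 0, "twist": 56}, {"x": 0, "y": 0, "z": 0, "twist": 64}]'

```text
time: 21.3
tool_pos: [488.4, 236.3, 77.0]
tcp_rot: [3.14, 0.001, 3.066]
contact_force: [-0.7, 4.4, -2.2]
grip_width: 13.8
finger_force: 30.0
```

>>> play_rows --commands '[{"x": 0, "y": 0, "z": 0, "twist": 4}, {"x": 0, "y": 0, "z": 0, "twist": 8}, {"x": 0, "y": 0, "z": 0, "twist": 12}, {"x": 0, "y": 0, "z": 0, "twist": 16}, {"x": 0, "y": 0, "z": 0, "twist": 20}, {"x": 0, "y": 0, "z": 0, "twist": 24}, {"x": 0, "y": 0, "z": 0, "twist": 26}, {"x": 0, "y": 0, "z": 0, "twist": 26}]'

```text
time: 22.1
tool_pos: [487.9, 235.8, 76.8]
tcp_rot: [3.142, -0.0, 2.618]
contact_force: [-0.6, 2.8, -1.7]
grip_width: 13.8
finger_force: 30.0
```

```bash
python3 st.py
```

```text
{'time': 22.1, 'tool_pos': [487.91, 235.85, 76.76], 'contact_force': [-0.56, 2.85, -1.71], 'moment': [0.44, 0.03, 0.01], 'finger_force': 29.99, 'grip_width': 13.79} yaw [180.  -0. 150.] q6 -0.74
```

>>> play_rows --commands '[{"x": 0, "y": 0, "z": 0, "twist": 2}, {"x": 0, "y": 0, "z": 0, "twist": 4}, {"x": 0, "y": 0, "z": 0, "twist": 6}, {"x": 0, "y": 0, "z": 0, "twist": 8}, {"x": 0, "y": 0, "z": 0, "twist": 9}, {"x": 0, "y": 0, "z": 0, "twist": 9}, {"x": 0, "y": 0, "z": 0, "twist": 9}, {"x": 0, "y": 0, "z": 0, "twist": 9}]'

```text
time: 22.9
tool_pos: [488.0, 235.4, 76.7]
tcp_rot: [-3.141, -0.0, 2.462]
contact_force: [-2.6, 0.3, -0.5]
grip_width: 14.0
finger_force: 30.1
```

```bash
python3 st.py
```

```text
{'time': 22.9, 'tool_pos': [487.97, 235.44, 76.71], 'contact_force': [-2.58, 0.26, -0.49], 'moment': [0.19, 0.16, 0.45], 'finger_force': 30.11, 'grip_width': 13.95} yaw [-180.    -0.   141.1] q6 -0.58
```

>>> play_rows --commands '[{"x": 0, "y": 0, "z": 0, "twist": 2}, {"x": 0, "y": 0, "z": 0, "twist": 4}, {"x": 0, "y": 0, "z": 0, "twist": 5}, {"x": 0, "y": 0, "z": 0, "twist": 5}, {"x": 0, "y": 0, "z": 0, "twist": 5}, {"x": 0, "y": 0, "z": 0, "twist": 5}, {"x": 0, "y": 0, "z": 0, "twist": 5}, {"x": 0, "y": 0, "z": 0, "twist": 5}]'

```text
time: 23.7
tool_pos: [488.1, 235.4, 76.7]
tcp_rot: [-3.141, 0.0, 2.374]
contact_force: [-2.2, 0.1, 0.5]
grip_width: 14.1
finger_force: 30.1
```

```bash
python3 st.py
```

```text
{'time': 23.7, 'tool_pos': [488.13, 235.44, 76.69], 'contact_force': [-2.21, 0.12, 0.52], 'moment': [-0.06, 0.13, 0.43], 'finger_force': 30.11, 'grip_width': 14.07} yaw [-180.    0.  136.] q6 -0.49
```

>>> play_rows --commands '[{"x": 0, "y": 0, "z": 0, "twist": -3}, {"x": 0, "y": 0, "z": 0, "twist": -6}, {"x": 0, "y": 0, "z": 0, "twist": -7}, {"x": 0, "y": 0, "z": -0.01, "twist": -7}, {"x": 0, "y": 0, "z": -0.02, "twist": -7}, {"x": 0, "y": 0, "z": -0.06, "twist": -7}, {"x": 0, "y": 0, "z": -0.1, "twist": -7}, {"x": 0, "y": 0, "z": -0.11, "twist": -7}]'

```text
time: 24.5
tool_pos: [490.2, 236.2, 192.1]
tcp_rot: [3.134, 0.005, 2.495]
contact_force: [0.7, 0.5, -1.7]
grip_width: 14.1
finger_force: 30.0
```

```bash
python3 mv.py 460.5 407.5 187 236
python3 - <<'E'
from h import *
c=np.load("pics/top0.npy",allow_pickle=True).item()
for (x,y) in((461.6,408.6),(586.3,371.6),(489.4,236.9),(474,91.8)):
    im=ortho(c,x,y,60,60,28,4);g=cv2.cvtColor(im,cv2.COLOR_RGB2GRAY).astype(float)
    yy,xx=np.mgrid[0:240,0:240];dx=30-yy/4;dy=30-xx/4;a=np.degrees(np.arctan2(dy,dx))%360;r=np.hypot(dx,dy)
    for t in(140,160):
        n,l,st,ce=cv2.connectedComponentsWithStats(((g>t)&(r>15.5)&(r<25)).astype(np.uint8))
        print(t,[(st[i,4]/16,round(30-ce[i,1]/4,1),round(30-ce[i,0]/4,1),round(np.degrees(np.arctan2(30-ce[i,0]/4,30-ce[i,1]/4)),1)) for i in range(1,n) if st[i,4]>100])
E
```

```text
x 0.1269 y 0.1188 z 0.0051 twist -93.0 (or 267.0) q6 -0.62 psi 143.0 pos [490.2 236.2 192.1]
140 [(np.float64(61.375), np.float64(16.5), np.float64(-11.2), np.float64(-34.2)), (np.float64(58.8125), np.float64(-16.1), np.float64(10.7), np.float64(146.5))]
160 [(np.float64(34.0625), np.float64(16.5), np.float64(-11.2), np.float64(-34.3)), (np.float64(28.8125), np.float64(-16.0), np.float64(10.7), np.float64(146.3))]
140 [(np.float64(59.5625), np.float64(19.6), np.float64(-3.0), np.float64(-8.7)), (np.float64(58.25), np.float64(-19.6), np.float64(2.8), np.float64(171.8))]
160 [(np.float64(35.75), np.float64(19.6), np.float64(-3.0), np.float64(-8.6)), (np.float64(34.4375), np.float64(-19.6), np.float64(2.8), np.float64(171.8))]
140 [(np.float64(94.0), np.float64(20.3), np.float64(1.4), np.float64(4.0)), (np.float64(28.375), np.float64(0.0), np.float64(20.6), np.float64(89.9)), (np.float64(94.6875), np.float64(-20.0), np.float64(-0.1), np.float64(-179.7))]
160 [(np.float64(68.0), np.float64(20.4), np.float64(1.5), np.float64(4.1)), (np.float64(69.75), np.float64(-19.8), np.float64(-0.2), np.float64(-179.3))]
140 [(np.float64(89.0625), np.float64(19.2), np.float64(-6.7), np.float64(-19.3)), (np.float64(80.4375), np.float64(-18.0), np.float64(9.4), np.float64(152.5))]
160 [(np.float64(63.875), np.float64(19.4), np.float64(-6.9), np.float64(-19.7)), (np.float64(53.25), np.float64(-18.0), np.float64(9.3), np.float64(152.5))]
```

>>> play_rows --commands '[{"x": 0.02, "y": 0.02, "z": 0, "twist": -8}, {"x": 0.05, "y": 0.045, "z": 0, "twist": -16}, {"x": 0.075, "y": 0.07, "z": 0, "twist": -24}, {"x": 0.1, "y": 0.095, "z": 0, "twist": -32}, {"x": 0.12, "y": 0.115, "z": 0, "twist": -40}, {"x": 0.1269, "y": 0.1188, "z": 0, "twist": -48}, {"x": 0.1269, "y": 0.1188, "z": 0, "twist": -56}, {"x": 0.1269, "y": 0.1188, "z": 0, "twist": -64}]'

```text
time: 25.3
tool_pos: [457.6, 407.1, 186.2]
tcp_rot: [-3.141, -0.001, -2.664]
contact_force: [-0.4, -0.0, -1.8]
grip_width: 14.2
finger_force: 30.0
```

>>> play_rows --commands '[{"x": 0, "y": 0, "z": 0.01, "twist": -8}, {"x": 0, "y": 0, "z": 0.03, "twist": -16}, {"x": 0, "y": 0, "z": 0.05, "twist": -24}, {"x": 0, "y": 0, "z": 0.07, "twist": -29}, {"x": 0, "y": 0, "z": 0.08, "twist": -29}, {"x": 0, "y": 0, "z": 0.08, "twist": -29}, {"x": 0, "y": 0, "z": 0.08, "twist": -29}, {"x": 0, "y": 0, "z": 0.08, "twist": -29}]'

```text
time: 26.1
tool_pos: [458.8, 407.2, 107.9]
tcp_rot: [-3.141, 0.002, -2.165]
contact_force: [-0.6, 0.3, -1.8]
grip_width: 14.0
finger_force: 30.0
```

```bash
python3 mv.py 460.5 407.5 82 236.1;python3 st.py
```

```text
x -0.0012 y -0.0012 z 0.0259 twist -0.2 (or 359.8) q6 -1.95 psi -124.1 pos [458.8 407.2 107.9]
{'time': 26.1, 'tool_pos': [458.8, 407.19, 107.87], 'contact_force': [-0.58, 0.3, -1.82], 'moment': [0.21, -0.12, 0.0], 'finger_force': 29.99, 'grip_width': 14.04} yaw [-1.800e+02  1.000e-01 -1.241e+02] q6 -1.95
```

>>> play_rows --commands '[{"x": -0.0012, "y": -0.0012, "z": 0, "twist": -0.2}, {"x": -0.0012, "y": -0.0012, "z": 0.006, "twist": -0.2}, {"x": -0.0012, "y": -0.0012, "z": 0.013, "twist": -0.2}, {"x": -0.0012, "y": -0.0012, "z": 0.02, "twist": -0.2}, {"x": -0.0012, "y": -0.0012, "z": 0.023, "twist": -0.2}, {"x": -0.0012, "y": -0.0012, "z": 0.026, "twist": -0.2}, {"x": -0.0012, "y": -0.0012, "z": 0.027, "twist": -0.2}, {"x": -0.0012, "y": -0.0012, "z": 0.027, "twist": -0.2}]'

```text
time: 26.9
tool_pos: [459.9, 407.2, 79.5]
tcp_rot: [-3.142, -0.0, -2.161]
contact_force: [0.6, 1.0, -2.9]
grip_width: 13.7
finger_force: 30.0
```

```bash
python3 st.py
```

```text
{'time': 26.9, 'tool_pos': [459.94, 407.17, 79.54], 'contact_force': [0.64, 1.04, -2.89], 'moment': [0.39, -0.2, 0.04], 'finger_force': 29.99, 'grip_width': 13.71} yaw [-180.    -0.  -123.8] q6 -1.95
```

>>> play_rows --commands '[{"x": 0, "y": 0.0, "z": 0.001, "twist": 0}, {"x": 0, "y": 0.0, "z": 0.002, "twist": 0}, {"x": 0, "y": 0.0, "z": 0.003, "twist": 0}, {"x": 0, "y": 0.0, "z": 0.003, "twist": 0}, {"x": 0, "y": 0.0, "z": 0.003, "twist": 8}, {"x": 0, "y": 0.0, "z": 0.003, "twist": 16}, {"x": 0, "y": 0.0, "z": 0.003, "twist": 24}, {"x": 0, "y": 0, "z": 0.003, "twist": 32}]'

```text
time: 27.7
tool_pos: [460.8, 407.9, 76.9]
tcp_rot: [3.141, 0.003, -2.725]
contact_force: [2.4, 3.1, -4.6]
grip_width: 14.0
finger_force: 30.0
```

>>> play_rows --commands '[{"x": 0, "y": 0, "z": 0, "twist": 8}, {"x": 0, "y": 0, "z": 0, "twist": 16}, {"x": 0, "y": 0, "z": 0, "twist": 24}, {"x": 0, "y": 0, "z": 0, "twist": 32}, {"x": 0, "y": 0, "z": 0, "twist": 40}, {"x": 0, "y": 0, "z": 0, "twist": 48}, {"x": 0, "y": 0, "z": 0, "twist": 56}, {"x": 0, "y": 0, "z": 0, "twist": 64}]'

```text
time: 28.5
tool_pos: [460.3, 408.0, 76.9]
tcp_rot: [3.14, -0.0, 2.442]
contact_force: [1.7, 3.3, -2.3]
grip_width: 13.7
finger_force: 30.0
```

>>> play_rows --commands '[{"x": 0, "y": 0, "z": 0, "twist": 4}, {"x": 0, "y": 0, "z": 0, "twist": 8}, {"x": 0, "y": 0, "z": 0, "twist": 12}, {"x": 0, "y": 0, "z": 0, "twist": 16}, {"x": 0, "y": 0, "z": 0, "twist": 20}, {"x": 0, "y": 0, "z": 0, "twist": 24}, {"x": 0, "y": 0, "z": 0, "twist": 26}, {"x": 0, "y": 0, "z": 0, "twist": 26}]'

```text
time: 29.3
tool_pos: [460.0, 408.0, 76.9]
tcp_rot: [3.14, -0.001, 1.993]
contact_force: [-0.4, 4.9, -2.6]
grip_width: 13.5
finger_force: 30.0
```

```bash
python3 st.py
```

```text
{'time': 29.3, 'tool_pos': [460.03, 408.01, 76.91], 'contact_force': [-0.39, 4.89, -2.62], 'moment': [0.87, -0.16, 0.07], 'finger_force': 29.99, 'grip_width': 13.52} yaw [ 1.799e+02 -1.000e-01  1.142e+02] q6 0.18
```

>>> play_rows --commands '[{"x": 0, "y": 0, "z": 0, "twist": 2}, {"x": 0, "y": 0, "z": 0, "twist": 4}, {"x": 0, "y": 0, "z": 0, "twist": 6}, {"x": 0, "y": 0, "z": 0, "twist": 8}, {"x": 0, "y": 0, "z": 0, "twist": 9}, {"x": 0, "y": 0, "z": 0, "twist": 9}, {"x": 0, "y": 0, "z": 0, "twist": 9}, {"x": 0, "y": 0, "z": 0, "twist": 9}]'

```text
time: 30.1
tool_pos: [460.0, 407.4, 76.9]
tcp_rot: [3.141, -0.0, 1.837]
contact_force: [-0.5, 4.5, -1.0]
grip_width: 13.5
finger_force: 30.1
```

```bash
python3 st.py
```

```text
{'time': 30.1, 'tool_pos': [459.96, 407.42, 76.85], 'contact_force': [-0.5, 4.47, -1.0], 'moment': [0.87, -0.08, 0.45], 'finger_force': 30.1, 'grip_width': 13.53} yaw [180.   -0.  105.3] q6 0.33
```

>>> play_rows --commands '[{"x": 0, "y": 0, "z": 0, "twist": 2}, {"x": 0, "y": 0, "z": 0, "twist": -2}, {"x": 0, "y": 0, "z": 0, "twist": -4}, {"x": 0, "y": 0, "z": -0.01, "twist": -4}, {"x": 0, "y": 0, "z": -0.02, "twist": -4}, {"x": 0, "y": 0, "z": -0.05, "twist": -4}, {"x": 0, "y": 0, "z": -0.07, "twist": -4}, {"x": 0, "y": 0, "z": -0.07, "twist": -4}]'

```text
time: 30.9
tool_pos: [461.3, 407.8, 150.7]
tcp_rot: [3.135, -0.001, 1.905]
contact_force: [0.6, 0.3, -2.0]
grip_width: 13.8
finger_force: 30.0
```

```bash
python3 mv.py 585.2 370.5 145 261.6
```

```text
x -0.0759 y 0.1048 z 0.0057 twist -152.4 (or 207.6) q6 0.27 psi 109.2 pos [461.3 407.8 150.7]
```

>>> play_rows --commands '[{"x": -0.012, "y": 0.016, "z": 0, "twist": -8}, {"x": -0.025, "y": 0.035, "z": 0, "twist": -16}, {"x": -0.04, "y": 0.055, "z": 0, "twist": -24}, {"x": -0.055, "y": 0.075, "z": 0, "twist": -32}, {"x": -0.068, "y": 0.094, "z": 0, "twist": -40}, {"x": -0.0759, "y": 0.1048, "z": 0, "twist": -48}, {"x": -0.0759, "y": 0.1048, "z": 0, "twist": -56}, {"x": -0.0759, "y": 0.1048, "z": 0, "twist": -64}]'

```text
time: 31.7
tool_pos: [583.7, 369.0, 145.1]
tcp_rot: [-3.14, -0.002, 3.027]
contact_force: [-0.7, 0.8, -2.7]
grip_width: 13.5
finger_force: 30.0
```

>>> play_rows --commands '[{"x": 0, "y": 0, "z": 0, "twist": -8}, {"x": 0, "y": 0, "z": 0, "twist": -16}, {"x": 0, "y": 0, "z": 0, "twist": -24}, {"x": 0, "y": 0, "z": 0, "twist": -32}, {"x": 0, "y": 0, "z": 0, "twist": -40}, {"x": 0, "y": 0, "z": 0, "twist": -48}, {"x": 0, "y": 0, "z": 0, "twist": -56}, {"x": 0, "y": 0, "z": 0, "twist": -64}]'

```text
time: 32.5
tool_pos: [583.2, 369.4, 145.4]
tcp_rot: [3.14, -0.002, -2.138]
contact_force: [-0.4, -0.2, -1.5]
grip_width: 13.4
finger_force: 30.0
```

>>> play_rows --commands '[{"x": 0, "y": 0, "z": 0, "twist": -8}, {"x": 0, "y": 0, "z": 0.01, "twist": -16}, {"x": 0, "y": 0, "z": 0.025, "twist": -24}, {"x": 0, "y": 0, "z": 0.04, "twist": -24.4}, {"x": 0, "y": 0, "z": 0.04, "twist": -24.4}, {"x": 0, "y": 0, "z": 0.04, "twist": -24.4}, {"x": 0, "y": 0, "z": 0.04, "twist": -24.4}, {"x": 0, "y": 0, "z": 0.04, "twist": -24.4}]'

```text
time: 33.3
tool_pos: [584.3, 370.1, 107.6]
tcp_rot: [-3.14, 0.001, -1.718]
contact_force: [-0.5, 0.7, -2.2]
grip_width: 13.7
finger_force: 30.0
```

```bash
python3 mv.py 585.2 370.5 81 261.6
```

```text
x -0.0005 y -0.0008 z 0.0266 twist -0.1 (or 359.9) q6 -2.54 psi -98.5 pos [584.3 370.1 107.6]
```

>>> play_rows --commands '[{"x": -0.0005, "y": -0.0008, "z": 0, "twist": 0}, {"x": -0.0005, "y": -0.0008, "z": 0.006, "twist": 0}, {"x": -0.0005, "y": -0.0008, "z": 0.013, "twist": 0}, {"x": -0.0005, "y": -0.0008, "z": 0.02, "twist": 0}, {"x": -0.0005, "y": -0.0008, "z": 0.023, "twist": 0}, {"x": -0.0005, "y": -0.0008, "z": 0.026, "twist": 0}, {"x": -0.0005, "y": -0.0008, "z": 0.027, "twist": 0}, {"x": -0.0005, "y": -0.0008, "z": 0.027, "twist": 0}]'

```text
time: 34.1
tool_pos: [584.7, 370.3, 79.6]
tcp_rot: [3.141, -0.0, -1.717]
contact_force: [-0.5, -0.5, -2.0]
grip_width: 13.9
finger_force: 30.0
```

```bash
python3 st.py
```

```text
{'time': 34.1, 'tool_pos': [584.7, 370.29, 79.55], 'contact_force': [-0.48, -0.5, -1.96], 'moment': [0.14, -0.07, 0.01], 'finger_force': 29.99, 'grip_width': 13.93} yaw [180.   -0.  -98.4] q6 -2.54
```

In the holes with no contact force. Now turning.

>>> play_rows --commands '[{"x": 0, "y": 0.0, "z": 0.001, "twist": 0}, {"x": 0, "y": 0.0, "z": 0.002, "twist": 0}, {"x": 0, "y": 0.0, "z": 0.003, "twist": 0}, {"x": 0, "y": 0.0, "z": 0.003, "twist": 0}, {"x": 0, "y": 0.0, "z": 0.003, "twist": 8}, {"x": 0, "y": 0.0, "z": 0.003, "twist": 16}, {"x": 0, "y": 0.0, "z": 0.003, "twist": 24}, {"x": 0, "y": 0, "z": 0.003, "twist": 32}]'

```text
time: 34.9
tool_pos: [585.1, 371.4, 76.8]
tcp_rot: [3.141, 0.002, -2.281]
contact_force: [1.3, 4.5, -3.7]
grip_width: 13.7
finger_force: 30.0
```

>>> play_rows --commands '[{"x": 0, "y": 0, "z": 0, "twist": 8}, {"x": 0, "y": 0, "z": 0, "twist": 16}, {"x": 0, "y": 0, "z": 0, "twist": 24}, {"x": 0, "y": 0, "z": 0, "twist": 32}, {"x": 0, "y": 0, "z": 0, "twist": 40}, {"x": 0, "y": 0, "z": 0, "twist": 48}, {"x": 0, "y": 0, "z": 0, "twist": 56}, {"x": 0, "y": 0, "z": 0, "twist": 64}]'

```text
time: 35.7
tool_pos: [585.1, 371.4, 76.8]
tcp_rot: [3.139, 0.001, 2.885]
contact_force: [0.8, 3.1, -4.7]
grip_width: 13.7
finger_force: 30.0
```

>>> play_rows --commands '[{"x": 0, "y": 0, "z": 0, "twist": 4}, {"x": 0, "y": 0, "z": 0, "twist": 8}, {"x": 0, "y": 0, "z": 0, "twist": 12}, {"x": 0, "y": 0, "z": 0, "twist": 16}, {"x": 0, "y": 0, "z": 0, "twist": 20}, {"x": 0, "y": 0, "z": 0, "twist": 24}, {"x": 0, "y": 0, "z": 0, "twist": 26}, {"x": 0, "y": 0, "z": 0, "twist": 26}]'

```text
time: 36.5
tool_pos: [584.8, 371.0, 76.9]
tcp_rot: [3.14, -0.0, 2.437]
contact_force: [-1.1, 1.3, -2.0]
grip_width: 14.3
finger_force: 30.0
```

```bash
python3 st.py
```

```text
{'time': 36.5, 'tool_pos': [584.79, 371.01, 76.89], 'contact_force': [-1.11, 1.34, -1.98], 'moment': [0.42, -0.06, 0.12], 'finger_force': 29.99, 'grip_width': 14.28} yaw [179.9  -0.  139.6] q6 -0.41
```

>>> play_rows --commands '[{"x": 0, "y": 0, "z": 0, "twist": 2}, {"x": 0, "y": 0, "z": 0, "twist": 4}, {"x": 0, "y": 0, "z": 0, "twist": 6}, {"x": 0, "y": 0, "z": 0, "twist": 8}, {"x": 0, "y": 0, "z": 0, "twist": 9}, {"x": 0, "y": 0, "z": 0, "twist": 9}, {"x": 0, "y": 0, "z": 0, "twist": 9}, {"x": 0, "y": 0, "z": 0, "twist": 9}]'

```text
time: 37.3
tool_pos: [584.7, 370.7, 76.8]
tcp_rot: [3.141, -0.0, 2.28]
contact_force: [-0.7, 5.2, -0.8]
grip_width: 13.8
finger_force: 30.1
```

```bash
python3 st.py
```

```text
{'time': 37.3, 'tool_pos': [584.68, 370.72, 76.85], 'contact_force': [-0.71, 5.23, -0.77], 'moment': [0.94, -0.07, 0.38], 'finger_force': 30.07, 'grip_width': 13.79} yaw [180.   -0.  130.7] q6 -0.26
```

>>> play_rows --commands '[{"x": 0, "y": 0, "z": 0, "twist": 3}, {"x": 0, "y": 0, "z": 0, "twist": 4}, {"x": 0, "y": 0, "z": 0, "twist": 4}, {"x": 0, "y": 0, "z": 0, "twist": 0}, {"x": 0, "y": 0, "z": 0, "twist": -2}, {"x": 0, "y": 0, "z": -0.01, "twist": -2}, {"x": 0, "y": 0, "z": -0.02, "twist": -2}, {"x": 0, "y": 0, "z": -0.06, "twist": -2}]'

```text
time: 38.1
tool_pos: [582.6, 368.6, 133.5]
tcp_rot: [-3.132, -0.002, 2.313]
contact_force: [0.6, 0.3, -2.2]
grip_width: 13.9
finger_force: 30.0
```

```bash
python3 mv.py 410 120 210 145
```

```text
x -0.0665 y -0.2952 z -0.0765 twist -12.5 (or 347.5) q6 -0.29 psi 132.5 pos [582.6 368.6 133.5]
```

```bash
python3 mv.py 440 120 210 150; python3 mv.py 469 -239 210 165 | head -1
python3 - <<'E'
from mv import mv
mv(469,-239,210,165,[440,120,210],150)
E
```

```text
x -0.0867 y -0.2731 z -0.0765 twist -17.5 (or 342.5) q6 -0.29 psi 132.5 pos [582.6 368.6 133.5]
x -0.3708 y -0.4945 z -0.0765 twist -32.5 (or 327.5) q6 -0.29 psi 132.5 pos [582.6 368.6 133.5]
x -0.2046 y -0.2964 z 0.0000 twist -15.0 (or 345.0) q6 -0.29 psi 150.0 pos [440 120 210]
```

>>> play_rows --commands '[{"x": -0.01, "y": -0.03, "z": -0.03, "twist": -2}, {"x": -0.022, "y": -0.07, "z": -0.0765, "twist": -5}, {"x": -0.035, "y": -0.11, "z": -0.0765, "twist": -8}, {"x": -0.048, "y": -0.15, "z": -0.0765, "twist": -12}, {"x": -0.06, "y": -0.19, "z": -0.0765, "twist": -17}, {"x": -0.073, "y": -0.23, "z": -0.0765, "twist": -17.5}, {"x": -0.0867, "y": -0.2731, "z": -0.0765, "twist": -17.5}, {"x": -0.0867, "y": -0.2731, "z": -0.0765, "twist": -17.5}]'

```text
time: 38.9
tool_pos: [439.4, 118.0, 214.2]
tcp_rot: [-3.139, -0.001, 2.616]
contact_force: [-0.9, -0.0, -0.9]
grip_width: 14.0
finger_force: 30.0
```

>>> play_rows --commands '[{"x": -0.025, "y": -0.036, "z": 0, "twist": -3}, {"x": -0.05, "y": -0.073, "z": 0, "twist": -6}, {"x": -0.078, "y": -0.113, "z": 0, "twist": -9}, {"x": -0.106, "y": -0.153, "z": 0, "twist": -12}, {"x": -0.134, "y": -0.193, "z": 0, "twist": -15}, {"x": -0.162, "y": -0.233, "z": 0, "twist": -15}, {"x": -0.19, "y": -0.275, "z": 0, "twist": -15}, {"x": -0.2046, "y": -0.2964, "z": 0, "twist": -15}]'

```text
time: 39.7
tool_pos: [472.0, -241.3, 214.3]
tcp_rot: [-3.14, 0.002, 2.878]
contact_force: [0.5, 1.0, -1.2]
grip_width: 13.8
finger_force: 30.0
```

```bash
python3 mv.py 469 -239 56 165
python3 - <<'E'
from h import *
from plant import bot
c=bot.capture("top");np.save("pics/top5.npy",c,allow_pickle=True)
t=[ortho(c,x,y,100,100,32,2.9) for x,y in((586,371.5),(461.6,408.5),(489.4,236.9),(474,91.8))]
cv2.imwrite("pics/cells5.png",np.vstack([np.hstack(t[:2]),np.hstack(t[2:])])[:,:,::-1])
E
```

```text
x 0.0035 y 0.0014 z 0.1583 twist -0.1 (or 359.9) q6 -1.92 psi 164.9 pos [ 472.  -241.3  214.3]
```

View pics/cells5.png

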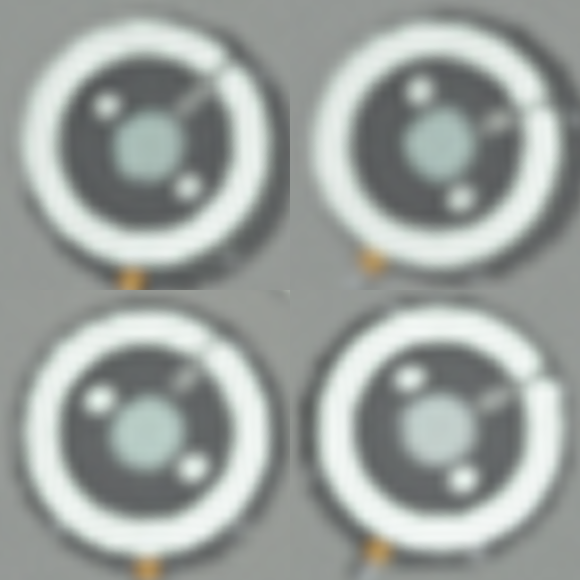

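The crops show all four white lines meeting their rim marks, so every ring is tight. Setting the spanner down on the mat.

>>> play_rows --commands '[{"x": 0.003, "y": 0.001, "z": 0.03, "twist": 0}, {"x": 0.003, "y": 0.001, "z": 0.07, "twist": 0}, {"x": 0.003, "y": 0.001, "z": 0.11, "twist": 0}, {"x": 0.003, "y": 0.001, "z": 0.135, "twist": 0}, {"x": 0.003, "y": 0.001, "z": 0.145, "twist": 0}, {"x": 0.003, "y": 0.001, "z": 0.15, "twist": 0}, {"x": 0.003, "y": 0.001, "z": 0.15, "twist": 0}, {"x": 0.003, "y": 0.001, "z": 0.15, "twist": 0}]'

```text
time: 40.55
tool_pos: [470.3, -236.1, 64.7]
tcp_rot: [-3.141, 0.003, 2.882]
contact_force: [1.2, -0.5, -2.0]
grip_width: 14.1
finger_force: 30.0
```

```bash
python3 st.py
```

```text
{'time': 40.55, 'tool_pos': [470.33, -236.09, 64.66], 'contact_force': [1.15, -0.48, -1.96], 'moment': [0.08, -0.19, -0.02], 'finger_force': 29.99, 'grip_width': 14.06} yaw [-1.799e+02  1.000e-01  1.651e+02] q6 -1.92
```

>>> play_rows --commands '[{"x": 0, "y": 0, "z": 0.003, "twist": 0}, {"x": 0, "y": 0, "z": 0.006, "twist": 0}, {"x": 0, "y": 0, "z": 0.008, "twist": 0}, {"x": 0, "y": 0, "z": 0.009, "twist": 0}, {"x": 0, "y": 0, "z": 0.01, "twist": 0}, {"x": 0, "y": 0, "z": 0.0105, "twist": 0}, {"x": 0, "y": 0, "z": 0.0105, "twist": 0}, {"x": 0, "y": 0, "z": 0.0105, "twist": 0}]'

```text
time: 41.35
tool_pos: [469.6, -235.7, 54.5]
tcp_rot: [-3.141, 0.001, 2.882]
contact_force: [-4.2, 2.2, 15.2]
grip_width: 13.7
finger_force: 30.0
```

```bash
python3 st.py
```

```text
{'time': 41.35, 'tool_pos': [469.57, -235.66, 54.5], 'contact_force': [-4.16, 2.23, 15.16], 'moment': [0.69, 0.69, 0.06], 'finger_force': 30.0, 'grip_width': 13.74} yaw [-1.800e+02  1.000e-01  1.651e+02] q6 -1.92
```

>>> play_rows --commands '[{"x": 0, "y": 0, "z": -0.001, "twist": 0}, {"x": 0, "y": 0, "z": -0.0015, "twist": 0}, {"x": 0, "y": 0, "z": -0.0015, "twist": 0}, {"x": 0, "y": 0, "z": -0.0015, "twist": 0}, {"x": 0, "y": 0, "z": -0.0015, "twist": 0}, {"x": 0, "y": 0, "z": -0.0015, "twist": 0}, {"x": 0, "y": 0, "z": -0.0015, "twist": 0}, {"x": 0, "y": 0, "z": -0.0015, "twist": 0}]'

```text
time: 42.15
tool_pos: [469.5, -235.6, 54.6]
tcp_rot: [-3.141, 0.0, 2.882]
contact_force: [-1.9, 1.3, 7.4]
grip_width: 13.8
finger_force: 30.0
```

>>> play_rows --commands '[{"x": 0, "y": 0, "z": 0, "twist": 0}, {"x": 0, "y": 0, "z": 0, "twist": 0}, {"x": 0, "y": 0, "z": 0, "twist": 0}, {"x": 0, "y": 0, "z": 0, "twist": 0}, {"x": 0, "y": 0, "z": 0, "twist": 0}, {"x": 0, "y": 0, "z": 0, "twist": 0}, {"x": 0, "y": 0, "z": 0, "twist": 0}, {"x": 0, "y": 0, "z": 0, "twist": 0}]' --jaw 0.5

```text
time: 42.95
tool_pos: [469.4, -235.6, 54.2]
tcp_rot: [-3.142, 0.0, 2.882]
contact_force: [-0.3, 0.0, 0.2]
grip_width: 46.3
finger_force: 0.0
```

>>> play_rows --commands '[{"x": 0, "y": 0, "z": -0.02, "twist": 0}, {"x": 0, "y": 0, "z": -0.05, "twist": 0}, {"x": 0, "y": 0, "z": -0.09, "twist": 0}, {"x": 0, "y": 0, "z": -0.13, "twist": 0}, {"x": 0, "y": 0, "z": -0.15, "twist": 0}, {"x": 0, "y": 0, "z": -0.15, "twist": 0}, {"x": 0, "y": 0, "z": -0.15, "twist": 0}, {"x": 0, "y": 0, "z": -0.15, "twist": 0}]'

```text
time: 43.75
tool_pos: [468.8, -235.1, 202.8]
tcp_rot: [3.141, -0.003, 2.882]
contact_force: [-1.1, -0.1, -0.0]
grip_width: 45.7
finger_force: 0.0
```

```bash
python3 st.py; python3 mv.py 483.5 -87.5 200 165;  python3 - <<'E'
from h import *
from plant import bot
s=bot.capture("scene");t=bot.capture("top")
for n,c in(("s",s),("t",t)):
    im=ortho(c,453,-228,130,130,25,4);g=cv2.cvtColor(im,cv2.COLOR_RGB2GRAY)
    for k in cv2.findContours((g>125).astype(np.uint8),0,2)[0]:
        if cv2.contourArea(k)>150:
            (u,v),sz,a=cv2.minAreaRect(k);print(n,round(453+65-v/4,1),round(-228+65-u/4,1),np.round(np.array(sz)/4,1),round(a,1))
E
```

```text
{'time': 43.75, 'tool_pos': [468.78, -235.12, 202.8], 'contact_force': [-1.08, -0.1, -0.01], 'moment': [0.12, -0.15, -0.01], 'finger_force': 0.0, 'grip_width': 45.74} yaw [ 1.799e+02 -1.000e-01  1.651e+02] q6 -1.92
x 0.0237 y 0.1464 z 0.0028 twist 0.1 (or -359.9) q6 -1.92 psi 165.1 pos [ 468.8 -235.1  202.8]
s 429.7 -226.5 [50.8 31.2] 14.0
s 453.1 -241.9 [129.7 101.7] 90.0
t 390.4 -187.1 [ 4.2 48.2] 90.0
t 430.4 -224.2 [50.6 30.1] 14.8
t 422.3 -288.9 [10.8 61.9] 4.9
```

>>> play_rows --commands '[{"x": 0.006, "y": 0.035, "z": 0, "twist": 0}, {"x": 0.012, "y": 0.075, "z": 0, "twist": 0}, {"x": 0.018, "y": 0.115, "z": 0, "twist": 0}, {"x": 0.0237, "y": 0.1464, "z": 0, "twist": 0}, {"x": 0.0237, "y": 0.1464, "z": 0.02, "twist": 0}, {"x": 0.0237, "y": 0.1464, "z": 0.05, "twist": 0}, {"x": 0.0237, "y": 0.1464, "z": 0.07, "twist": 0}, {"x": 0.0237, "y": 0.1464, "z": 0.07, "twist": 0}]' --jaw 1

```text
time: 44.65
tool_pos: [482.2, -87.2, 131.1]
tcp_rot: [3.141, -0.007, 2.882]
contact_force: [-0.5, -0.2, 1.0]
grip_width: 0.1
finger_force: 0.0
```

>>> play_rows --commands '[{"x": 0, "y": 0, "z": 0, "twist": 0}, {"x": 0, "y": 0, "z": 0.004, "twist": 0}, {"x": 0, "y": 0, "z": 0.008, "twist": 0}, {"x": 0, "y": 0, "z": 0.012, "twist": 0}, {"x": 0, "y": 0, "z": 0.016, "twist": 0}, {"x": 0, "y": 0, "z": 0.02, "twist": 0}, {"x": 0, "y": 0, "z": 0.022, "twist": 0}, {"x": 0, "y": 0, "z": 0.022, "twist": 0}]'

```text
time: 45.45
tool_pos: [484.3, -88.1, 112.3]
tcp_rot: [-3.141, 0.0, 2.882]
contact_force: [-0.3, -0.3, 5.1]
grip_width: 0.8
finger_force: 2.7
```

```bash
python3 st.py
```

```text
{'time': 45.45, 'tool_pos': [484.3, -88.09, 112.34], 'contact_force': [-0.26, -0.32, 5.1], 'moment': [0.14, 0.04, 0.04], 'finger_force': 2.72, 'grip_width': 0.75} yaw [-180.     0.   165.1] q6 -1.65
```

>>> play_rows --commands '[{"x": 0, "y": 0, "z": 0.002, "twist": 0}, {"x": 0, "y": 0, "z": 0.004, "twist": 0}, {"x": 0, "y": 0, "z": 0.006, "twist": 0}, {"x": 0, "y": 0, "z": 0.008, "twist": 0}, {"x": 0, "y": 0, "z": 0.009, "twist": 0}, {"x": 0, "y": 0, "z": 0.0095, "twist": 0}, {"x": 0, "y": 0, "z": 0.0095, "twist": 0}, {"x": 0, "y": 0, "z": 0.0095, "twist": 0}]'

```text
time: 46.25
tool_pos: [484.5, -88.1, 105.9]
tcp_rot: [-3.141, 0.003, 2.882]
contact_force: [-9.9, 2.3, 32.2]
grip_width: 0.6
finger_force: 16.2
```

```bash
python3 st.py
```

```text
{'time': 46.25, 'tool_pos': [484.53, -88.07, 105.89], 'contact_force': [-9.91, 2.31, 32.18], 'moment': [0.6, 1.53, -0.0], 'finger_force': 16.18, 'grip_width': 0.56} yaw [-180.     0.2  165.1] q6 -1.65
```

Full stop reached: 105.9 mm with the force well past the spring's 9 N. Releasing now.

>>> play_rows --commands '[{"x": 0, "y": 0, "z": -0.004, "twist": 0}, {"x": 0, "y": 0, "z": -0.01, "twist": 0}, {"x": 0, "y": 0, "z": -0.018, "twist": 0}, {"x": 0, "y": 0, "z": -0.03, "twist": 0}, {"x": 0, "y": 0, "z": -0.06, "twist": 0}, {"x": 0, "y": 0, "z": -0.1, "twist": 0}, {"x": 0, "y": 0, "z": -0.14, "twist": 0}, {"x": 0, "y": 0, "z": -0.14, "twist": 0}]'

```text
time: 47.05
tool_pos: [486.5, -88.7, 247.8]
tcp_rot: [-3.141, 0.01, 2.882]
contact_force: [-0.1, 0.0, -0.1]
grip_width: 0.4
finger_force: 0.0
```

```bash
python3 st.py; python3 mv.py 214.4 -479 250 165
```

```text
{'time': 47.05, 'tool_pos': [486.47, -88.71, 247.83], 'contact_force': [-0.14, 0.01, -0.14], 'moment': [0.08, -0.2, 0.03], 'finger_force': 0.0, 'grip_width': 0.43} yaw [-180.     0.6  165.1] q6 -1.65
x 0.1627 y -0.4471 z -0.0022 twist 0.1 (or -359.9) q6 -1.65 psi 165.1 pos [486.5 -88.7 247.8]
```

>>> play_rows --commands '[{"x": 0.018, "y": -0.047, "z": 0, "twist": 0}, {"x": 0.036, "y": -0.094, "z": 0, "twist": 0}, {"x": 0.054, "y": -0.14, "z": 0, "twist": 0}, {"x": 0.072, "y": -0.187, "z": 0, "twist": 0}, {"x": 0.09, "y": -0.234, "z": 0, "twist": 0}, {"x": 0.108, "y": -0.28, "z": 0, "twist": 0}, {"x": 0.126, "y": -0.33, "z": 0, "twist": 0}, {"x": 0.144, "y": -0.375, "z": 0, "twist": 0}]'

```text
time: 47.85
tool_pos: [248.0, -413.2, 242.0]
tcp_rot: [3.141, -0.0, 2.881]
contact_force: [0.3, -0.5, -0.1]
grip_width: 0.5
finger_force: 0.0
```

>>> play_rows --commands '[{"x": 0.018, "y": -0.05, "z": 0, "twist": 0}, {"x": 0.018, "y": -0.07, "z": 0, "twist": 0}, {"x": 0.018, "y": -0.07, "z": 0, "twist": 0}, {"x": 0.018, "y": -0.07, "z": 0, "twist": 0}, {"x": 0.018, "y": -0.07, "z": 0, "twist": 0}, {"x": 0.018, "y": -0.07, "z": 0, "twist": 0}, {"x": 0.018, "y": -0.07, "z": 0, "twist": 0}, {"x": 0.018, "y": -0.07, "z": 0, "twist": 0}]'

```text
time: 48.65
tool_pos: [214.7, -474.6, 243.0]
tcp_rot: [-3.141, 0.0, 2.883]
contact_force: [-1.4, 0.9, 0.1]
grip_width: 0.4
finger_force: 0.0
```

Run:
```python
from h import *
from plant import bot
t=bot.capture("top")
cv2.imwrite("pics/fin.png",cv2.resize(t["pixels"][190:290,220:500],None,fx=2.8,fy=2.8,interpolation=cv2.INTER_CUBIC)[:,:,::-1])
s=bot.capture("scene")
for n,c in(("s",s),("t",t)):
    im=ortho(c,453,-228,130,130,25,4);g=cv2.cvtColor(im,cv2.COLOR_RGB2GRAY)
    for k in cv2.findContours((g>125).astype(np.uint8),0,2)[0]:
        if cv2.contourArea(k)>150:
            (u,v),sz,a=cv2.minAreaRect(k);print(n,round(453+65-v/4,1),round(-228+65-u/4,1),np.round(np.array(sz)/4,1),round(a,1))
```

```text
s 430.4 -226.8 [50.3 32.2] 14.2
s 474.3 -219.8 [15.8 16.8] 24.8
s 453.1 -230.2 [125.  129.7] -0.0
t 390.2 -186.2 [ 4.  46.5] 90.0
t 431.3 -224.4 [50.4 31.5] 14.7
t 464.7 -255.6 [ 9.1 12.9] 15.9
t 475.2 -217.0 [16.2 14.3] 7.8
t 453.1 -262.4 [129.8  60.8] 90.0
```

View pics/fin.png

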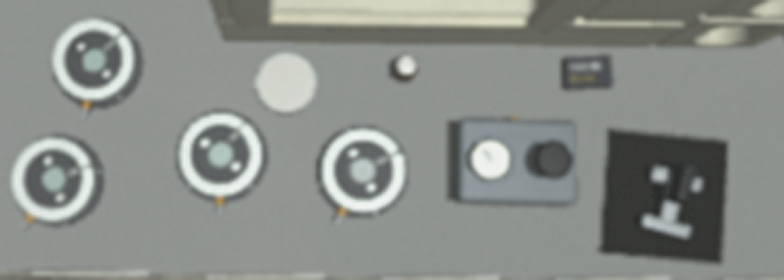

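The last picture shows all four lines at their marks. The spanner is standing on the mat at (670,200), the plunger is up at (550,158), and the petri dish, vial and slips are where they were. Handing in.

```bash
python3 -c "
from plant import bot
print(bot.close_job())"
```

```text
the job is handed in; nothing more can be done
None
```

All four rings were turned to their stops, the plunger was pressed to its stop and came back up, and the spanner stands on its mat; the job is handed in at about 49 s of the 210 s allowed, with no verdict returned.

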